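# Tighten the reactor clamp bolt with the long arm of the hex key

### The job

Take the big hex key from its slanted holder, turn it over so that its short arm points down, and put the short arm all the way into the socket of the clamp bolt beside the copper tube. Then use the long arm as a lever to turn the stiff bolt clockwise (seen from above) until it comes up against its stop, and leave the key in the bolt, let go. Do not shift the beaker, the brown bottle or the wrench.

Things in the scene. Friction and masses are not known exactly. Their poses are not given: they have to be found in the camera images.
- key_grip (a point): Point on the centre line of the long arm of a dark steel L-shaped hex key (20 mm across flats, 0.5 to 0.75 kg), 90 mm from the bend. +x: along the long arm to the bend; -z: the way the short arm points; y: square to the L. Long arm's flats face +-y. Its free end is at x = -100 mm (long arm 190 mm, short arm 80 mm on centre lines). Pulls out of the holder freely along +x; 60 mm to clear.
- key_tip (a point): Centre of the end face of the key's short arm; axes as key_grip. The last 3 mm are reduced to 17 mm across flats. With the short arm straight down, z is up and the level long arm's centre line is 80 mm above this point. At the start the bend is uppermost, the long arm leans 30 degrees from upright and the short arm slopes down on the side it leans to.
- holder: Fixed key holder, left or right: wooden foot 130 x 90 x 12 mm with an orange slanted sleeve (30 x 33 mm outside, 22 x 25 mm inside, 60 mm deep) in which the long arm's free end sits. It leans 30 degrees from upright towards the holder's +x. Origin on the table under the middle of the sleeve's floor (30 mm high); the mouth is at x = +30 mm, 82 mm high. z up.
- socket (a point): Centre of the socket's mouth on top of the upright round clamp bolt (head 48 mm diameter, top 111 mm above the table). z up, turns with the bolt. Hex socket 21.2 mm across flats, 30 mm deep, top 5 mm flared to 31 mm. A flat faces its +x (blue line on the head): the key goes in with its x along this x or any multiple of 60 degrees off, 6 degrees slack. Seated, the tip is 30 mm below; let go, the long arm droops 6 degrees.
- bolt (a joint): Angle of the clamp bolt in rad, growing clockwise seen from above. Starts between 0 and 0.35; stop (fully tight) at 1.05, where the blue line points at the red mark on the clamp. Stiff: takes about 0.8 N m, stays where it is left.
- clamp: Fixed pipe clamp, left or right: blue and bare metal block on a steel foot (x -30 to +170 mm, y +-75 mm). Origin on the table under the bolt axis, z up. A copper tube (66 mm diameter, flanges 76 mm, 320 mm long with its fittings) lies along its y at x = +80 mm, axis 55 mm high. All but the bolt head is below 100 mm.
- beaker_mid (a point): Middle of a loose glass beaker, 72 mm diameter, 85 mm high, upright. Leave alone.
- reagent_mid (a point): Middle of a loose brown glass bottle, 68 mm diameter, 140 mm high, upright. Leave alone.
- wrench: Loose steel wrench lying flat, 180 mm long along its x. Origin about its middle. Leave alone.
Things that resemble listed ones, but are neither listed nor needed, are in the scene too. What is meant by the part that bears key_grip is not green, pink or purple, and is the smaller of those in its own colour.

How it is judged:
By the outcome, as a careful person would: the job done as asked, in the order asked, and still so for the second after the job is handed in, with the robot touching nothing.
It also fails if it takes over 72 s, if anything falls off the work surface, if the arm or the gripper's body presses on something with over 40 N, if the wrist force passes 120 N, or if a joint passes its speed limit or range.

### The arm

A 6-joint arm with a two-finger parallel gripper is mounted at the origin on the work surface. World frame = base frame: x ahead of the robot, y to its left, z up, the work surface at z = 0. Lengths are in mm, angles in degrees, forces in N, time in s.
With the tool pointing down it reaches from about 300 to 850 mm from the base axis. Payload 4.2 kg.
Tool frame: the origin (TCP) lies on the mounting face of the last link; the fingertips stand 191 mm ahead of it and the grasp point (between the pads) lies 172 mm ahead of it; z points along the fingers, y is the direction in which the jaws open and shut (so a half turn about z gives the same grasp; the last joint's range is limited). The gripper opens to 91 mm and grips with 3 to 60 N. Pads are 32 mm wide; open, the fingers measure 118 mm over their backs; the gripper's body (76 mm by 178 mm) begins 60 mm behind the grasp point.
Start: joints at [73.74, 18.312, 89.639, -0, 72.044, -1.146], TCP at [149.929, 555.107, 404.776] pointing down, gripper open.
Joint ranges: [-177.97, 177.97], [-48.28, 115.42], [12.27, 149.76], [-77.06, 257.06], [2.81, 150.46], [-146.56, 146.56]. Speed limits (degrees/s): [147.25, 147.25, 180, 180, 180, 180].

### API

Orientations are given as [roll, pitch, yaw] about the fixed x, y, z axes, in that order (R = Rz(yaw) Ry(pitch) Rx(roll)).
In Python, from workcell import env gives the robot as it stands.
- The arm moves only by the shell command python3 -m handwheel 'ROWS' [FORCE]. ROWS is JSON, a list of rows, each an object with "gripper": the opening in per cent of the stroke, from 0 (shut) to 100 (fully open); "travel": the shift along the tool's x, y, z in m, a list of three; "twist": the turn about the tool's z in rad. In form: [{"gripper": gripper, "travel": [x, y, z], "twist": twist}, ...]. A call has 1 to 5 rows; each row shifts and turns the commanded pose from where the row before left it, along the tool's axes as they then stand; what a row does not reach is not made up. A row lasts 1/12 s, in which the tool goes at most 41.7 mm and 7.16 degrees, less where a joint would pass 70% of its speed; a pose out of reach is approached as far as the arm can. A call with a gripper value outside its range is refused whole. The fingers move at their own pace and stop on an object; FORCE is the grip in N (left out, the last holds). Time passes only in rows, so rows that do not move let the fingers close. It gives the time, the measured TCP pose, the force and the opening at its end, in the units of the state.
- env.state(): the state, without advancing time (a new reading comes with each control period).
- env.grab_frame(name): name is "scene" or "top"; returns a dict with "frame" (420x560x3 uint8, red, green, blue), "intrinsics" (3x3 intrinsics, pixels), "extrinsics" (4x4, takes a point from camera to world coordinates). Camera axes: x right, y down, z forward; pixel columns grow to the right and rows downward; lengths in mm; the calibration is good to about 2 mm. A picture is of the moment at which its call begins. There is no depth.
- env.job_done(): hands the job in, once; it reports no verdict.
Trained networks look in the newest picture that a camera, given by its name, has taken for a name from the list of things; names that differ only in an ending like _2 or _b are one class to them, and where a whole thing is asked for, a point or a joint stands for the part that bears it (a point fixed in the world has none). Each returns a list of dicts, best first, with "confidence" (0 to 1); they miss things now and then, are a little off and sometimes report something else, mostly with a low value. They report only what shows in the picture. A call takes as long as a camera call. They do not tell look-alikes from the thing itself.
- env.trace(camera, thing): "pixels" (420x560 bool, what is visible of it) and "uv" ([column, row] in pixels, amid what is visible of it).
- env.pinpoint(camera, thing): "uv" ([column, row] in pixels: a listed point, or the origin of a listed thing).
The state is a dict: "time_s": time; "qpos": joint angles; "qvel": joint speeds; "effort": joint torques, N m; "ee_pos": TCP position; "ee_rot": TCP orientation; "force": force on the tool from outside, world axes, zero at the start; "torque": the same for the moment, N m; "gripper_width": finger opening in mm.
Only numpy, scipy, OpenCV 4.12 (cv2) and the standard library are available. Lean on these libraries where they do the work, as an engineer would, in place of code of your own. Each camera call takes 0.05 s, during which the arm holds its last target. There are 200 camera calls.

## Working session

There is one attempt and no reset: what is moved stays moved. The work goes in short steps, Python scripts to look and compute and a shell command to move; the robot and the scene stay as the last step left them, time stands still between calls to the robot, and variables do not carry over. Pictures are saved under pics/ and viewed, about 8 in all and at most 12, crops included, and the job is handed in when it is done.

```bash
ls; mkdir -p pics; python3 - <<'E'
from workcell import env
import cv2,numpy as np
for c in("scene","top"):
    f=env.grab_frame(c);cv2.imwrite(f"pics/{c}0.png",f["frame"][:,:,::-1])
    print(c,f["intrinsics"].tolist(),np.round(f["extrinsics"],4).tolist())
    for n in["key_grip","key_tip","holder","socket","clamp","beaker_mid","reagent_mid","wrench"]:
        print(n,[(np.round(d["uv"]).tolist(),round(d["confidence"],2)) for d in env.pinpoint(c,n)])
print(env.state())
E
```

```text
pics
scene [[421.44831284225006, 0.0, 285.3651854292751], [0.0, 421.44831284225006, 211.62054476381562], [0.0, 0.0, 1.0]] [[-0.7753, 0.5164, -0.3637, 1076.7374], [0.6315, 0.6217, -0.4633, 890.8046], [-0.0131, -0.5889, -0.8081, 1505.0858], [0.0, 0.0, 0.0, 1.0]]
key_grip [([266.0, 158.0], 0.9), ([393.0, 331.0], 0.82), ([218.0, 253.0], 0.74), ([360.0, 261.0], 0.59), ([276.0, 246.0], 0.52), ([229.0, 171.0], 0.52)]
key_tip [([285.0, 182.0], 0.94), ([253.0, 259.0], 0.79), ([400.0, 365.0], 0.76), ([242.0, 267.0], 0.63)]
holder [([286.0, 251.0], 0.94)]
socket [([230.0, 174.0], 0.59)]
clamp [([233.0, 190.0], 0.73), ([200.0, 144.0], 0.2)]
beaker_mid []
reagent_mid [([337.0, 307.0], 0.96)]
wrench [([201.0, 147.0], 0.56)]
top [[480.14368554664514, 0.0, 285.0346492182339], [0.0, 480.14368554664514, 208.0058196845096], [0.0, 0.0, 1.0]] [[0.0393, -0.977, 0.2097, 125.3903], [-0.9992, -0.0388, 0.0061, 97.7426], [0.0022, -0.2098, -0.9777, 1692.7713], [0.0, 0.0, 0.0, 1.0]]
key_grip [([196.0, 244.0], 0.97), ([314.0, 138.0], 0.71), ([264.0, 172.0], 0.66), ([118.0, 211.0], 0.61), ([388.0, 272.0], 0.59)]
k
[... 252 characters left out ...]
0, 182.0], 0.59)]
wrench [([469.0, 224.0], 0.66)]
{'time_s': 0.9, 'qpos': array([ 7.37392656e+01,  1.83118763e+01,  8.96388011e+01,  9.44842923e-05,
        7.20457794e+01, -1.14760264e+00]), 'qvel': array([-0.02425356,  0.0553019 , -0.02243892, -0.01421024, -0.05882359,
       -0.00672344]), 'effort': array([ 1.19816828e-03, -4.12340784e+01, -2.32233542e+01,  7.29805743e-02,
        3.74664960e-02,  1.83887909e-05]), 'ee_pos': array([149.93156844, 555.1043503 , 404.77751222]), 'ee_rot': array([ 1.79996456e+02, -1.89044208e-05,  1.64886839e+02]), 'force': array([-0.72460822, -0.16808873, -0.32214236]), 'torque': array([0.04793801, 0.01590335, 0.03693042]), 'gripper_width': 90.87175457808887}
```

View pics/scene0.png

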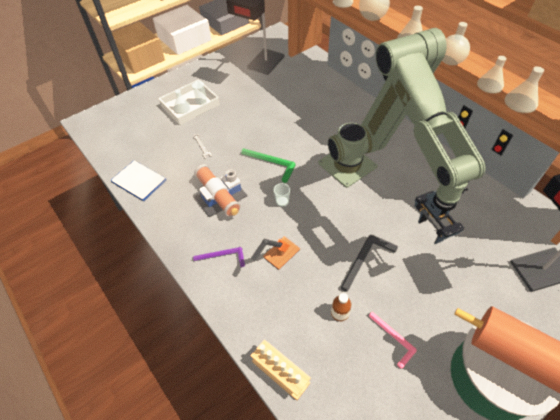

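View pics/top0.png

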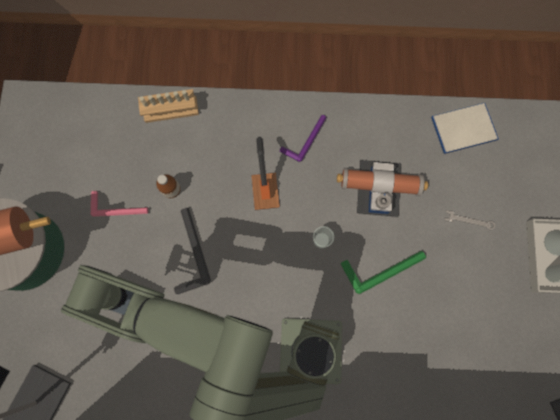

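Look-alikes for the key: green (266,158), purple (218,253), pink (393,331), a large dark one lying flat (360,261), and the dark one in the holder (276,246, scene). By colour, size and place, I choose the one in the holder. I'll check it in a crop and triangulate.

```bash
cat > h.py <<'E'
from workcell import env
import cv2,numpy as np
C={}
def grab(c):
    f=env.grab_frame(c);C[c]=(np.array(f["intrinsics"]),np.array(f["extrinsics"]));return f["frame"]
def ray(c,uv):
    K,T=C[c];d=T[:3,:3]@np.linalg.solve(K,[uv[0],uv[1],1]);return T[:3,3],d/np.linalg.norm(d)
def atz(c,uv,z):
    o,d=ray(c,uv);return o+d*(z-o[2])/d[2]
def tri(a,b):
    A=np.zeros((3,3));y=np.zeros(3)
    for c,uv in(("scene",a),("top",b)):
        o,d=ray(c,uv);P=np.eye(3)-np.outer(d,d);A+=P;y+=P@o
    X=np.linalg.solve(A,y);return X,[round(float(np.linalg.norm((np.eye(3)-np.outer(d,d))@(X-o))),1) for o,d in(ray("scene",a),ray("top",b))]
def proj(c,X):
    K,T=C[c];p=K@(T[:3,:3].T@(np.array(X,float)-T[:3,3]));return p[:2]/p[2]
E
python3 - <<'E'
from h import *
S=grab("scene");T=grab("top")
P={}
for n in["key_grip","key_tip","holder","socket","clamp","beaker_mid","reagent_mid"]:
    for c in C: P[n,c]=[(d["uv"],d["confidence"]) for d in env.pinpoint(c,n)]
for n,z in[("key_grip",117),("key_tip",155),("holder",0),("socket",111),("clamp",0),("beaker_mid",42),("reagent_mid",70)]:
    for c in C:
        print(n,c,[(np.round(u,1).tolist(),round(k,2),np.round(atz(c,u,z)).tolist()) for u,k in P[n,c]])
big=lambda I,x,y,w,h,k:cv2.resize(I[y:y+h,x:x+w],None,fx=k,fy=k,interpolation=cv2.INTER_CUBIC)
a=big(S,235,225,75,56,5);b=big(S,185,150,75,56,5);c=big(T,235,130,75,56,5);d=big(T,345,160,75,56,5)
cv2.imwrite("pics/crop1.png",np.vstack([np.hstack([a,b]),np.hstack([c,d])])[:,:,::-1])
E
```

```text
key_grip scene [([392.5, 331.7], 0.92, [490.0, 713.0, 117.0]), ([216.4, 252.5], 0.86, [776.0, 76.0, 117.0]), ([360.6, 260.7], 0.81, [379.0, 452.0, 117.0]), ([267.4, 157.2], 0.74, [323.0, -192.0, 117.0]), ([285.8, 249.1], 0.49, [563.0, 234.0, 117.0]), ([274.8, 243.9], 0.46, [581.0, 188.0, 117.0])]
key_grip top [([261.5, 175.5], 0.87, [573.0, 192.0, 117.0]), ([312.4, 138.4], 0.67, [714.0, 22.0, 117.0]), ([194.9, 245.7], 0.6, [324.0, 400.0, 117.0]), ([387.3, 269.3], 0.6, [272.0, -235.0, 117.0]), ([117.7, 210.1], 0.57, [434.0, 667.0, 117.0])]
key_tip scene [([401.9, 366.1], 0.97, [566.0, 811.0, 155.0]), ([241.1, 265.9], 0.78, [747.0, 203.0, 155.0]), ([394.6, 251.6], 0.73, [274.0, 516.0, 155.0]), ([285.3, 182.4], 0.72, [374.0, -0.0, 155.0]), ([251.8, 260.7], 0.52, [704.0, 211.0, 155.0])]
key_tip top [([280.2, 146.9], 0.95, [665.0, 132.0, 155.0]), ([259.0, 135.4], 0.82, [703.0, 205.0, 155.0]), ([341.6, 260.9], 0.73, [289.0, -80.0, 155.0]), ([176.3, 288.8], 0.68, [181.0, 440.0, 155.0]), ([96.9, 189.1], 0.59, [494.0, 730.0, 155.0])]
holder scene [([232.0, 174.9], 0.68, [458.0, -300.0, 0.0]), ([286.7, 247.6], 0.57, [512.0, 175.0, 0.0])]
holder top [([263.5, 197.0], 0.66, [526.0, 188.0, 0.0])]
socket scene [([229.6, 172.9], 0.64, [505.0, -229.0, 111.0])]
socket top [([385.8, 201.7], 0.51, [500.0, -232.0, 111.0]), ([325.3, 238.9], 0.37, [365.0, -30.0, 111.0])]
clamp scene [([234.2, 191.1], 0.71, [506.0, -213.0, 0.0])]
clamp top [([378.9, 209.3], 0.97, [497.0, -230.0, 0.0])]
beaker_mid scene [([281.8, 193.3], 0.79, [367.0, -36.0, 42.0]), ([252.4, 259.6], 0.42, [668.0, 151.0, 42.0])]
beaker_mid top [([322.2, 239.4], 0.8, [373.0, -25.0, 42.0])]
reagent_mid scene []
reagent_mid top [([166.9, 182.1], 0.55, [550.0, 524.0, 70.0])]
```

View pics/crop1.png

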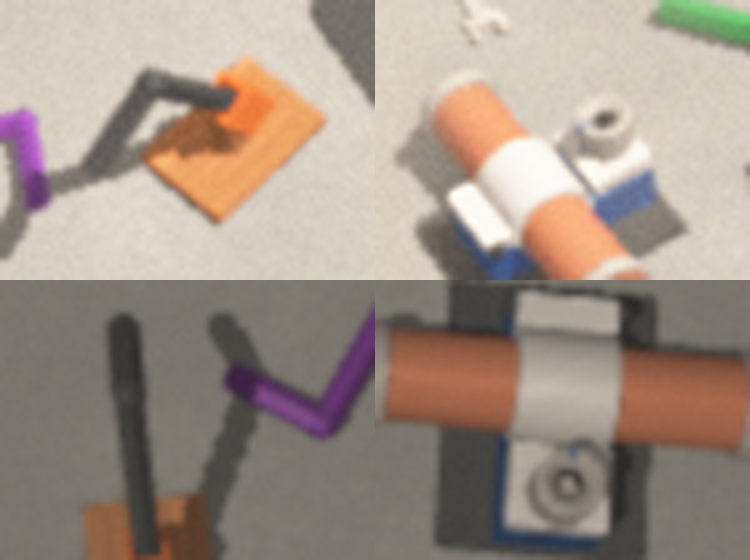

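The crops confirm the small dark key in the orange holder: tip at scene ~(254,258) and top ~(260,138). The blue mark on the bolt is at top ~(384,194), with the socket at (385,201). Next I'll refine the poses.

```bash
python3 - <<'E'
from h import *
from scipy.optimize import least_squares
acc={}
pts={}
for k in range(4):
    for c in("scene","top"):
        I=grab(c).astype(int)
        acc[c]=acc.get(c,0)+I/4
        for n,near in(("key_grip",{"scene":(276,246),"top":(262,175)}),("key_tip",{"scene":(253,259),"top":(259,136)}),("holder",{"scene":(287,249),"top":(265,196)}),("socket",{"scene":(230,174),"top":(385,202)})):
            for d in env.pinpoint(c,n):
                if np.hypot(*(np.array(d["uv"])-near[c]))<7: pts.setdefault((n,c),[]).append(d["uv"])
pts={k:np.median(v,0) for k,v in pts.items()}
for k,v in pts.items(): print(k,np.round(v,1))
m={}
for c in acc:
    for d in env.trace(c,"key_grip"):
        u=d["uv"]
        if np.hypot(*(np.array(u)-{"scene":(268,246),"top":(262,160)}[c]))<25:
            m[c]=d["pixels"];print(c,u,m[c].sum(),d["confidence"]);break
def model(p):
    x,y,a=p;h=np.array([np.cos(a),np.sin(a),0]);v=np.array([0,0,1]);o=np.array([x,y,0])
    return dict(holder=o,key_grip=o+50*h+116.6*v,bend=o+95*h+194.5*v,key_tip=o+164.3*h+154.5*v,mouth=o+30*h+82*v)
def res(p):
    M=model(p);r=[]
    for n in("key_grip","key_tip","holder"):
        for c in acc:
            if (n,c) in pts: r+=list(proj(c,M[n])-pts[n,c])
    # mask centroid: visible from mouth to tip
    for c in m:
        L=np.vstack([np.linspace(M["mouth"],M["bend"],130),np.linspace(M["bend"],M["key_tip"],80)])
        r+=list(2*(np.mean([proj(c,X) for X in L],0)-np.argwhere(m[c])[:,::-1].mean(0)))
    # top mask axis
    if "top" in m:
        for n in("mouth","key_tip"):
            q=np.argwhere(m["top"])[:,::-1].astype(np.float32);vx,vy,cx,cy=cv2.fitLine(q,cv2.DIST_L2,0,.01,.01).ravel()
            d=proj("top",M[n])-[cx,cy];r.append(2*(d[0]*vy-d[1]*vx))
    return r
s=least_squares(res,[530,185,0.1],loss="soft_l1");print("holder",s.x[:2],np.degrees(s.x[2]),np.round(s.fun,1))
for n,X in model(s.x).items(): print(n,np.round(X),np.round(proj("scene",X),1),np.round(proj("top",X),1))
X,e=tri(pts["socket","scene"],pts["socket","top"]);print("socket",X,e)
for c,(u,v) in(("scene",(231,174)),("top",(385,202))):
    I=acc[c];w=I[:,:,2]-(I[:,:,0]+I[:,:,1])/2;w-=0
    B=[(j,i,round(w[i,j])) for i in range(v-10,v+9) for j in range(u-11,u+12) if w[i,j]>15 ]
    print(c,B[:40])
E
```

```text
('key_grip', 'scene') [273.4 243.4]
('key_tip', 'scene') [253.8 259. ]
('holder', 'scene') [286.9 250. ]
('socket', 'scene') [228.6 174.4]
('key_grip', 'top') [263.  173.2]
('key_tip', 'top') [258.1 138.4]
('holder', 'top') [266.9 196. ]
('socket', 'top') [384.9 202.8]
top [258.9, 160.8] 311 0.88
holder [529.70299358 178.32857467] 9.172933995639072 [ 1.5 -0.1  0.3  0.7 -0.3 -1.1  0.9  0.1 -3.   0.5 -0.7  0.2 -0.3 -0.5
  0.4 -0.6]
holder [530. 178.   0.] [283.9 250.5] [266.2 196.1]
key_grip [579. 186. 117.] [274.8 243.3] [263.3 174. ]
bend [623. 193. 194.] [265.8 240. ] [260.7 154.2]
key_tip [692. 205. 154.] [253.5 257.8] [259.  138.5]
mouth [559. 183.  82.] [278.5 244.7] [264.3 182.3]
socket [ 503.38773939 -235.90693045   91.65085386] [4.0, 4.0]
scene []
top [(384, 194, 16)]
```

```bash

python3 -m handwheel '[{"gripper":100,"travel":[0,0,-0.01],"twist":-0.106},{"gripper":100,"travel":[0,0,-0.01],"twist":-0.106},{"gripper":100,"travel":[0,0,-0.01],"twist":-0.106},{"gripper":100,"travel":[0,0,0],"twist":-0.106},{"gripper":100,"travel":[-0.0257,-0.0288,0],"twist":0}]' 30
python3 -m handwheel '[{"gripper":100,"travel":[-0.0257,-0.0288,0],"twist":0},{"gripper":100,"travel":[-0.0257,-0.0288,0],"twist":0},{"gripper":100,"travel":[-0.0257,-0.0288,0],"twist":0},{"gripper":100,"travel":[-0.0257,-0.0288,0],"twist":0},{"gripper":100,"travel":[-0.0257,-0.0288,0],"twist":0}]'
python3 -m handwheel '[{"gripper":100,"travel":[-0.0257,-0.0288,0],"twist":0},{"gripper":100,"travel":[-0.0257,-0.0288,0],"twist":0},{"gripper":100,"travel":[-0.0257,-0.0288,0],"twist":0},{"gripper":100,"travel":[-0.0257,-0.0288,0],"twist":0},{"gripper":100,"travel":[-0.0257,-0.0288,0],"twist":0}]'
python3 -m handwheel '[{"gripper":100,"travel":[-0.0257,-0.0288,0],"twist":0},{"gripper":100,"travel":[-0.0257,-0.0288,0],"twist":0},{"gripper":100,"travel":[-0.0257,-0.0288,0],"twist":0},{"gripper":100,"travel":[-0.0257,-0.0288,0],"twist":0},{"gripper":100,"travel":[0,0,0],"twist":0}]'
```

```text
time_s: 4.22
ee_pos: [177.3, 533.4, 435.2]
ee_rot: [179.7, -0.1, -170.3]
force: [0.0, 0.1, -0.4]
gripper_width: 91.4
time_s: 4.63
ee_pos: [330.8, 407.7, 435.0]
ee_rot: [180.0, 0.0, -170.8]
force: [0.7, -0.2, 0.1]
gripper_width: 90.9
time_s: 5.05
ee_pos: [480.7, 285.9, 435.0]
ee_rot: [180.0, 0.0, -170.8]
force: [0.4, 0.5, 0.0]
gripper_width: 91.4
time_s: 5.47
ee_pos: [603.7, 185.8, 433.8]
ee_rot: [-179.8, 0.1, -171.1]
force: [-0.8, 0.1, -0.1]
gripper_width: 91.4
```

```bash

python3 -m handwheel '[{"gripper":100,"travel":[0,0,0.02],"twist":0},{"gripper":100,"travel":[0,0,0.02],"twist":0},{"gripper":100,"travel":[0,0,0.02],"twist":0},{"gripper":100,"travel":[0,0,0],"twist":0},{"gripper":100,"travel":[0,0,0],"twist":0}]'
python3 - <<'E'
from h import *
S=grab("scene");T=grab("top")
big=lambda I,x,y,w,h,k:cv2.resize(I[y:y+h,x:x+w],None,fx=k,fy=k,interpolation=cv2.INTER_CUBIC)
cv2.imwrite("pics/c2.png",np.hstack([big(S,225,190,100,100,4),big(T,210,110,100,100,4)])[:,:,::-1])
E
```

```text
time_s: 5.88
ee_pos: [599.1, 190.3, 374.0]
ee_rot: [-180.0, -0.1, -170.8]
force: [-0.2, 1.0, 0.1]
gripper_width: 91.2
```

View pics/c2.png

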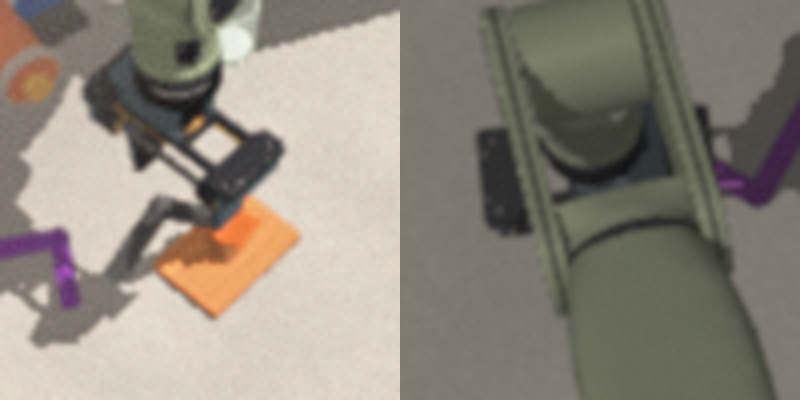

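The open jaws straddle the key (bend at scene crop ~(165,205)), so I'll go down and grip.

```bash

python3 -m handwheel '[{"gripper":100,"travel":[0,0,0.015],"twist":0},{"gripper":100,"travel":[0,0,0.014],"twist":0},{"gripper":100,"travel":[0,0,0.014],"twist":0},{"gripper":100,"travel":[0,0,0],"twist":0},{"gripper":30,"travel":[0,0,0],"twist":0}]' 40
python3 -m handwheel '[{"gripper":30,"travel":[0,0,0],"twist":0},{"gripper":30,"travel":[0,0,0],"twist":0},{"gripper":10,"travel":[0,0,0],"twist":0},{"gripper":10,"travel":[0,0,0],"twist":0},{"gripper":10,"travel":[0,0,0],"twist":0}]' 40
python3 -m handwheel '[{"gripper":0,"travel":[0,0,0],"twist":0},{"gripper":0,"travel":[0,0,0],"twist":0},{"gripper":0,"travel":[0,0,0],"twist":0},{"gripper":0,"travel":[0,0,0],"twist":0},{"gripper":0,"travel":[0,0,0],"twist":0}]' 40
```

```text
time_s: 6.4
ee_pos: [599.6, 190.3, 332.7]
ee_rot: [180.0, 0.1, -170.8]
force: [0.3, 0.8, -0.2]
gripper_width: 87.3
time_s: 6.82
ee_pos: [599.5, 190.2, 332.3]
ee_rot: [180.0, 0.1, -170.8]
force: [-0.5, -1.2, -0.6]
gripper_width: 54.0
time_s: 7.23
ee_pos: [599.5, 190.0, 331.8]
ee_rot: [-180.0, 0.0, -170.8]
force: [0.8, -3.3, 2.8]
gripper_width: 21.0
```

```bash

python3 -m handwheel '[{"gripper":0,"travel":[0,0,0],"twist":0},{"gripper":0,"travel":[-0.003,0,-0.0052],"twist":0},{"gripper":0,"travel":[-0.005,0,-0.0087],"twist":0},{"gripper":0,"travel":[-0.005,0,-0.0087],"twist":0},{"gripper":0,"travel":[-0.005,0,-0.0087],"twist":0}]' 50
python3 -m handwheel '[{"gripper":0,"travel":[-0.005,0,-0.0087],"twist":0},{"gripper":0,"travel":[-0.005,0,-0.0087],"twist":0},{"gripper":0,"travel":[-0.005,0,-0.0087],"twist":0},{"gripper":0,"travel":[-0.005,0,-0.0087],"twist":0},{"gripper":0,"travel":[-0.005,0,-0.0087],"twist":0}]' 50
python3 -m handwheel '[{"gripper":0,"travel":[0,0,-0.01],"twist":0},{"gripper":0,"travel":[0,0,-0.01],"twist":0},{"gripper":0,"travel":[0,0,-0.01],"twist":0},{"gripper":0,"travel":[0,0,0],"twist":0},{"gripper":0,"travel":[0,0,0],"twist":0}]' 50
python3 - <<'E'
from h import *
S=grab("scene");T=grab("top")
big=lambda I,x,y,w,h,k:cv2.resize(I[y:y+h,x:x+w],None,fx=k,fy=k,interpolation=cv2.INTER_CUBIC)
cv2.imwrite("pics/c3.png",np.hstack([big(S,205,190,100,100,4),big(T,210,90,100,100,4)])[:,:,::-1])
E
```

```text
time_s: 7.65
ee_pos: [617.6, 193.0, 362.6]
ee_rot: [-180.0, -0.1, -170.8]
force: [0.4, -0.2, -8.3]
gripper_width: 19.2
time_s: 8.07
ee_pos: [642.3, 197.3, 406.5]
ee_rot: [180.0, -0.1, -170.8]
force: [0.2, -0.3, -7.0]
gripper_width: 20.0
time_s: 8.48
ee_pos: [641.7, 197.0, 437.5]
ee_rot: [180.0, 0.1, -170.8]
force: [-0.3, 1.3, -6.9]
gripper_width: 19.5
```

View pics/c3.png

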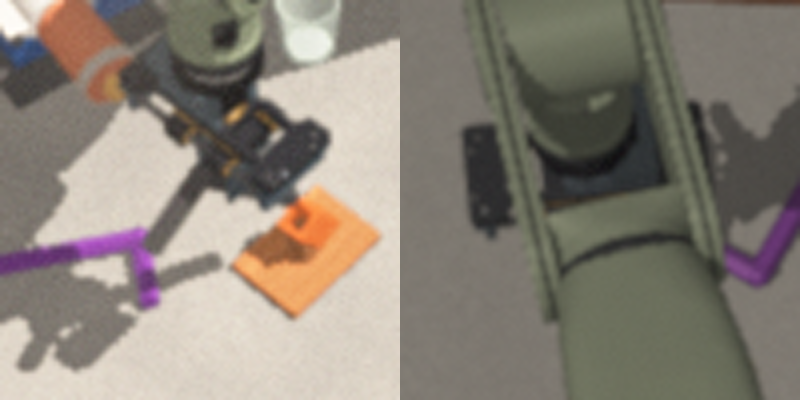

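```bash

python3 -m handwheel '[{"gripper":0,"travel":[0.014,0,0],"twist":0},{"gripper":0,"travel":[0.014,0,0],"twist":0},{"gripper":0,"travel":[0.014,0,0],"twist":0},{"gripper":0,"travel":[0.014,0,0],"twist":0},{"gripper":0,"travel":[0,0,0],"twist":0}]' 30
python3 -m handwheel '[{"gripper":0,"travel":[0,0,0.015],"twist":0},{"gripper":0,"travel":[0,0,0.015],"twist":0},{"gripper":0,"travel":[0,0,0.015],"twist":0},{"gripper":0,"travel":[0,0,0.015],"twist":0},{"gripper":0,"travel":[0,0,0],"twist":0}]'
python3 -m handwheel '[{"gripper":0,"travel":[-0.0035,0,0.0022],"twist":0},{"gripper":0,"travel":[-0.0035,0,0.0022],"twist":0},{"gripper":0,"travel":[-0.0087,0,0.005],"twist":0},{"gripper":0,"travel":[-0.0087,0,0.005],"twist":0},{"gripper":0,"travel":[0,0,0],"twist":0}]'
```

```text
time_s: 9.0
ee_pos: [584.0, 187.6, 436.1]
ee_rot: [-180.0, -0.3, -170.8]
force: [-1.3, -0.4, -7.0]
gripper_width: 19.6
time_s: 9.42
ee_pos: [585.8, 187.8, 372.5]
ee_rot: [-179.9, -0.5, -170.8]
force: [-1.6, -0.5, -8.4]
gripper_width: 19.6
time_s: 9.83
ee_pos: [612.2, 192.1, 361.2]
ee_rot: [-180.0, 0.0, -170.8]
force: [-2.2, -0.6, -4.5]
gripper_width: 19.7
```

```bash

python3 -m handwheel '[{"gripper":0,"travel":[-0.0078,0,0.0065],"twist":0},{"gripper":0,"travel":[-0.0077,0,0.0064],"twist":0},{"gripper":0,"travel":[-0.0065,0,0.0077],"twist":0},{"gripper":0,"travel":[-0.0064,0,0.0077],"twist":0},{"gripper":0,"travel":[0,0,0],"twist":0}]'
python3 - <<'E'
from h import *
S=grab("scene");T=grab("top")
big=lambda I,x,y,w,h,k:cv2.resize(I[y:y+h,x:x+w],None,fx=k,fy=k,interpolation=cv2.INTER_CUBIC)
cv2.imwrite("pics/c4.png",big(S,205,200,100,100,4)[:,:,::-1])
E
```

```text
time_s: 10.25
ee_pos: [640.0, 196.7, 331.6]
ee_rot: [180.0, -0.0, -170.8]
force: [-1.3, -0.4, -5.9]
gripper_width: 20.0
```

View pics/c4.png

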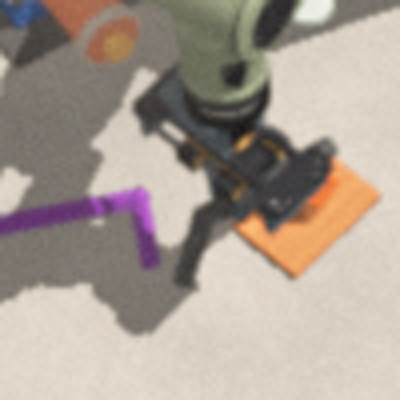

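The short arm (scene crop ~(200,245)) is now steeper, so the pivoting works. Continuing to level.

```bash

python3 -m handwheel '[{"gripper":0,"travel":[-0.0051,0,0.0088],"twist":0},{"gripper":0,"travel":[-0.005,0,0.0087],"twist":0},{"gripper":0,"travel":[-0.0035,0,0.0095],"twist":0},{"gripper":0,"travel":[-0.0034,0,0.0094],"twist":0},{"gripper":0,"travel":[0,0,0],"twist":0}]'
python3 -m handwheel '[{"gripper":0,"travel":[-0.0017,0,0.0099],"twist":0},{"gripper":0,"travel":[-0.0017,0,0.0099],"twist":0},{"gripper":0,"travel":[0,0,0.002],"twist":0},{"gripper":0,"travel":[0,0,0],"twist":0},{"gripper":0,"travel":[0,0,0],"twist":0}]'
python3 - <<'E'
from h import *
S=grab("scene");T=grab("top")
for n in("key_tip","key_grip"):
  for c in C: print(n,c,[(np.round(d["uv"],1).tolist(),round(d["confidence"],2)) for d in env.pinpoint(c,n)])
s=env.state();g=s["ee_pos"]-[0,0,178]
print(s["ee_pos"])
h=np.array([np.cos(np.radians(9.2)),np.sin(np.radians(9.2)),0])
for e in(20,10,0,-10):
    a=np.radians(e);x=h*np.cos(a)+np.array([0,0,np.sin(a)]);z=-h*np.sin(a)+np.array([0,0,np.cos(a)])
    t=g+48*x-80*z;b=g+48*x
    print(e,"tip",np.round(proj("scene",t),1),"bend",np.round(proj("scene",b),1))
big=lambda I,x,y,w,h,k:cv2.resize(I[y:y+h,x:x+w],None,fx=k,fy=k,interpolation=cv2.INTER_CUBIC)
cv2.imwrite("pics/c5.png",big(S,215,210,80,70,7)[:,:,::-1])
E
```

```text
time_s: 10.77
ee_pos: [656.0, 199.3, 294.7]
ee_rot: [-180.0, -0.1, -170.8]
force: [-0.0, -0.1, -4.1]
gripper_width: 20.0
time_s: 11.18
ee_pos: [658.9, 199.8, 275.2]
ee_rot: [180.0, 0.0, -170.8]
force: [0.3, -0.3, -6.5]
gripper_width: 19.8
key_tip scene [([394.5, 249.4], 0.97), ([257.6, 274.9], 0.74), ([401.2, 367.6], 0.7), ([241.0, 264.9], 0.54)]
key_tip top [([278.1, 147.6], 0.64), ([342.5, 261.4], 0.58), ([179.2, 290.4], 0.57)]
key_grip scene [([360.0, 261.4], 0.94), ([391.5, 330.9], 0.87), ([215.9, 252.7], 0.82), ([268.0, 251.8], 0.54), ([269.0, 159.2], 0.52), ([229.5, 173.6], 0.38)]
key_grip top [([313.0, 136.8], 0.87), ([118.1, 209.7], 0.76), ([386.3, 269.4], 0.75), ([193.6, 243.9], 0.58)]
[658.80056319 199.74280308 275.68914159]
20 tip [248.7 279.6] bend [252.2 265.4]
10 tip [251. 279.] bend [252.  266.8]
0 tip [253.6 277.8] bend [252. 268.]
-10 tip [256.3 276.1] bend [252.3 268.9]
```

View pics/c5.png

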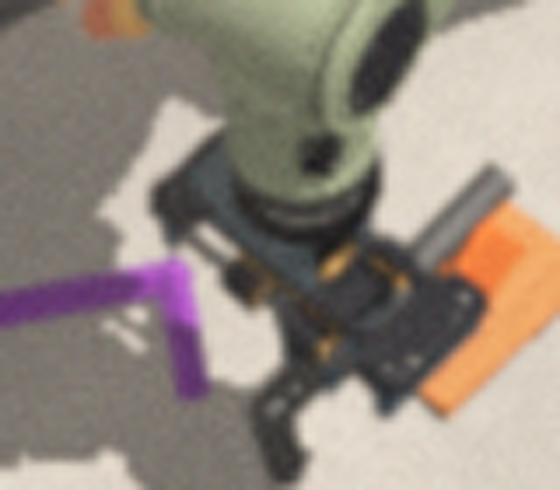

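The short arm is nearly plumb: bend at scene (253.6,268), tip at (256,277), which makes it about 0 to -4° from level. I'll lift it and measure the bolt head from rectified views of the saved pictures.

```bash

python3 -m handwheel '[{"gripper":0,"travel":[0,0,-0.03],"twist":0},{"gripper":0,"travel":[0,0,-0.035],"twist":0},{"gripper":0,"travel":[0,0,-0.035],"twist":0},{"gripper":0,"travel":[0,0,-0.02],"twist":0},{"gripper":0,"travel":[0,0,0],"twist":0}]' 50
python3 - <<'E'
from h import *
out=[]
for c in("scene","top"):
    f=grab(c)
    I=cv2.imread(f"pics/{c}0.png")
    # 80mm square around (502,-232): up=+x, left=+y ; 5 px/mm
    src=[];dst=[]
    for dx,dy in((40,40),(40,-40),(-40,-40),(-40,40)):
        src.append(proj(c,[502+dx,-232+dy,111]));dst.append([200-5*dy,200-5*dx])
    H=cv2.getPerspectiveTransform(np.float32(src),np.float32(dst))
    W=cv2.warpPerspective(I,H,(400,400),flags=cv2.INTER_CUBIC)
    W=cv2.convertScaleAbs(W,alpha=1.2)
    b=W.astype(int);w=b[:,:,0]-(b[:,:,2]+b[:,:,1])/2
    yy,xx=np.mgrid[:400,:400];r=np.hypot(xx-200,yy-200);w[r>150]=-99
    k=w>np.percentile(w[r<150],98.5);print(c,"blue at",502+(200-yy[k].mean())/5,-232+(200-xx[k].mean())/5)
    for t in range(0,400,50):
        cv2.line(W,(t,0),(t,6 if t!=200 else 14),(0,255,255),1);cv2.line(W,(0,t),(6 if t!=200 else 14,t),(0,255,255),1)
    out.append(W)
cv2.imwrite("pics/c6.png",np.hstack(out))
E
```

```text
time_s: 11.9
ee_pos: [659.4, 199.9, 402.4]
ee_rot: [179.9, 0.7, -170.8]
force: [0.9, -0.1, -5.6]
gripper_width: 19.6
scene blue at 524.805299313052 -230.01472031403335
top blue at 527.1230181470869 -226.76389684813753
```

View pics/c6.png

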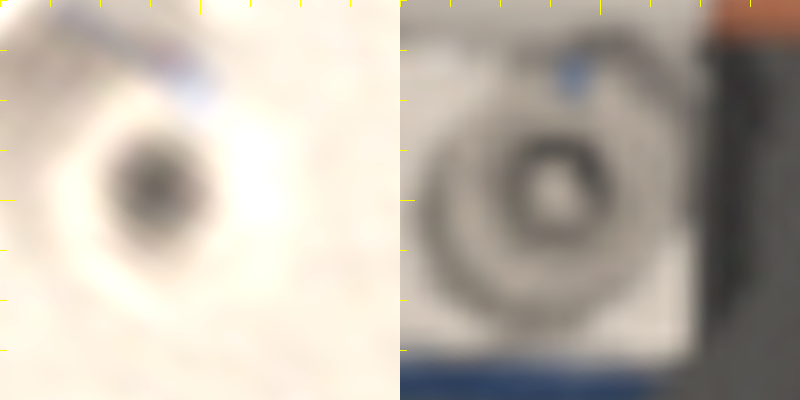

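Both views put the socket at (504.6,-223.2). Blue-line bearing: top about -8°, scene about -16°. I'll refine it with averaged frames.

```bash
python3 - <<'E'
from h import *
o=np.array([504.6,-223.2])
for c in("top","scene"):
    A=np.mean([grab(c).astype(float) for _ in range(6)],0)
    A0=cv2.imread(f"pics/{c}0.png")[:,:,::-1].astype(float)
    for nm,I in(("new",A),("old",A0)):
        gx=np.arange(-26,27,1.);X,Y=np.meshgrid(gx,gx,indexing="ij")
        P=np.array([proj(c,[o[0]+a,o[1]+b,111]) for a,b in zip(X.ravel(),Y.ravel())]).astype(np.float32).reshape(53,53,2)
        W=cv2.remap(I.astype(np.float32),P[:,:,0],P[:,:,1],cv2.INTER_LINEAR)
        w=(W[:,:,2]-W[:,:,0])/W.mean(2);r=np.hypot(X,Y);th=np.degrees(np.arctan2(Y,X))
        m=(r>16)&(r<23)
        prof=[(t,round(float(w[m&(abs(th-t)<4)].mean()),3)) for t in range(-60,61,5)]
        w2=w-np.median(w[m]);k=m&(abs(th)<45)&(w2>.4*w2[m&(abs(th)<45)].max())
        print(c,nm,"angle",round(float((th*w2)[k].sum()/w2[k].sum()),1));print([p[1] for p in prof])
E
```

```text
top new angle -8.4
[-0.146, -0.145, -0.144, -0.143, -0.143, -0.142, -0.137, -0.113, -0.069, -0.0, 0.038, 0.04, -0.025, -0.073, -0.107, -0.124, -0.128, -0.129, -0.13, -0.129, -0.127, -0.127, -0.128, -0.128, -0.127]
top old angle -9.3
[-0.146, -0.147, -0.145, -0.143, -0.142, -0.141, -0.135, -0.11, -0.065, -0.0, 0.032, 0.025, -0.048, -0.096, -0.123, -0.138, -0.147, -0.149, -0.146, -0.142, -0.141, -0.142, -0.146, -0.146, -0.146]
scene new angle -20.9
[-0.105, -0.106, -0.103, -0.088, -0.062, -0.037, -0.016, 0.0, 0.013, 0.017, -0.014, -0.039, -0.08, -0.11, -0.131, -0.147, -0.159, -0.164, -0.165, -0.165, -0.166, -0.167, -0.168, -0.168, -0.167]
scene old angle -22.0
[-0.11, -0.112, -0.109, -0.091, -0.064, -0.038, -0.019, -0.01, -0.004, -0.006, -0.036, -0.059, -0.095, -0.12, -0.138, -0.151, -0.158, -0.16, -0.159, -0.157, -0.156, -0.156, -0.156, -0.156, -0.156]
```

```bash

python3 -m handwheel '[{"gripper":0,"travel":[0,0,0],"twist":0.115},{"gripper":0,"travel":[0,0,0],"twist":0.115},{"gripper":0,"travel":[0,0,0],"twist":0.115},{"gripper":0,"travel":[0.0047,-0.017,0],"twist":0},{"gripper":0,"travel":[0.0095,-0.0342,0],"twist":0}]'
python3 -m handwheel '[{"gripper":0,"travel":[0.0095,-0.0342,0],"twist":0},{"gripper":0,"travel":[0.0095,-0.0342,0],"twist":0},{"gripper":0,"travel":[0.0095,-0.0342,0],"twist":0},{"gripper":0,"travel":[0.0095,-0.0342,0],"twist":0},{"gripper":0,"travel":[0.0095,-0.0342,0],"twist":0}]'
python3 -m handwheel '[{"gripper":0,"travel":[0.0095,-0.0342,0],"twist":0},{"gripper":0,"travel":[0.0095,-0.0342,0],"twist":0},{"gripper":0,"travel":[0.0095,-0.0342,0],"twist":0},{"gripper":0,"travel":[0.0095,-0.0342,0],"twist":0},{"gripper":0,"travel":[0.0095,-0.0342,0],"twist":0}]'
python3 -m handwheel '[{"gripper":0,"travel":[0.0094,-0.0342,0],"twist":0},{"gripper":0,"travel":[0.0046,-0.0168,0],"twist":0},{"gripper":0,"travel":[0,0,0.004],"twist":0},{"gripper":0,"travel":[0,0,0.004],"twist":0},{"gripper":0,"travel":[0,0,0],"twist":0}]'
python3 - <<'E'
from h import *
S=grab("scene");T=grab("top")
for n in("key_tip","key_grip","socket"):
  for c in C: print(n,c,[(np.round(d["uv"],1).tolist(),round(d["confidence"],2)) for d in env.pinpoint(c,n)][:6])
s=env.state();g=s["ee_pos"]-[0,0,178];yaw=np.radians(s["ee_rot"][2]+180)
print(s["ee_pos"],s["ee_rot"])
h=np.array([np.cos(yaw),np.sin(yaw),0])
for c in C:
  print(c,"socket",np.round(proj(c,[504.6,-223.2,111]),1))
  for e in(10,5,0,-5,-10):
    a=np.radians(e);x=h*np.cos(a)+np.array([0,0,np.sin(a)]);z=-h*np.sin(a)+np.array([0,0,np.cos(a)])
    print(e,"tip",np.round(proj(c,g+48*x-80*z),1),"bend",np.round(proj(c,g+48*x),1),"end",np.round(proj(c,g-142*x),1))
big=lambda I,x,y,w,h,k:cv2.resize(I[y:y+h,x:x+w],None,fx=k,fy=k,interpolation=cv2.INTER_CUBIC)
cv2.imwrite("pics/c7.png",np.hstack([big(S,190,115,80,80,5),big(T,345,160,80,80,5)])[:,:,::-1])
E
```

```text
time_s: 13.02
ee_pos: [636.4, 154.4, 395.2]
ee_rot: [179.8, 0.1, 169.6]
force: [2.5, -1.3, -6.4]
gripper_width: 19.3
time_s: 13.43
ee_pos: [556.3, -8.7, 396.1]
ee_rot: [180.0, 0.1, 169.4]
force: [0.0, -0.9, -7.0]
gripper_width: 19.4
time_s: 13.85
ee_pos: [478.1, -168.0, 396.3]
ee_rot: [-180.0, 0.1, 169.4]
force: [0.7, -0.4, -6.2]
gripper_width: 20.1
time_s: 14.27
ee_pos: [455.9, -213.8, 386.9]
ee_rot: [179.9, -0.1, 169.4]
force: [1.0, -0.3, -6.7]
gripper_width: 19.6
key_tip scene [([283.5, 183.6], 0.94), ([395.1, 250.3], 0.83), ([401.5, 365.9], 0.71), ([233.0, 170.0], 0.58), ([242.8, 265.0], 0.57)]
key_tip top [([343.9, 259.8], 0.76), ([95.5, 190.4], 0.73), ([281.1, 149.3], 0.71), ([178.4, 289.3], 0.61)]
key_grip scene [([390.5, 332.8], 0.87), ([268.3, 155.9], 0.79), ([361.2, 260.5], 0.76), ([215.0, 253.1], 0.68), ([245.0, 149.5], 0.55)]
key_grip top [([194.2, 244.1], 0.84), ([311.5, 136.7], 0.84), ([116.8, 210.1], 0.79)]
socket scene [([245.6, 151.5], 0.71), ([233.0, 171.2], 0.51)]
socket top []
[ 456.37698884 -213.83074118  387.70483746] [1.79994367e+02 1.15943124e-02 1.69466442e+02]
scene socket [230.4 173.6]
10 tip [227.1 170.3] bend [227.8 156.5] end [267.9 146.4]
5 tip [228.6 170.6] bend [227.8 157.3] end [268.1 144.3]
0 tip [230.1 170.7] bend [227.9 158. ] end [268.  142.2]
-5 tip [231.7 170.7] bend [228.  158.7] end [267.8 140.2]
-10 tip [233.4 170.5] bend [228.3 159.3] end [267.3 138.2]
top socket [383.2 200.3]
10 tip [385.4 194.9] bend [389.8 193.2] end [377.1 251.9]
5 tip [384.8 197.1] bend [389.6 193.3] end [377.7 251.9]
0 tip [384.2 199.3] bend [389.3 193.6] end [378.5 251.6]
-5 tip [383.5 201.6] bend [389.  193.9] end [379.3 251. ]
-10 tip [382.9 203.9] bend [388.7 194.4] end [380.1 250. ]
```

View pics/c7.png

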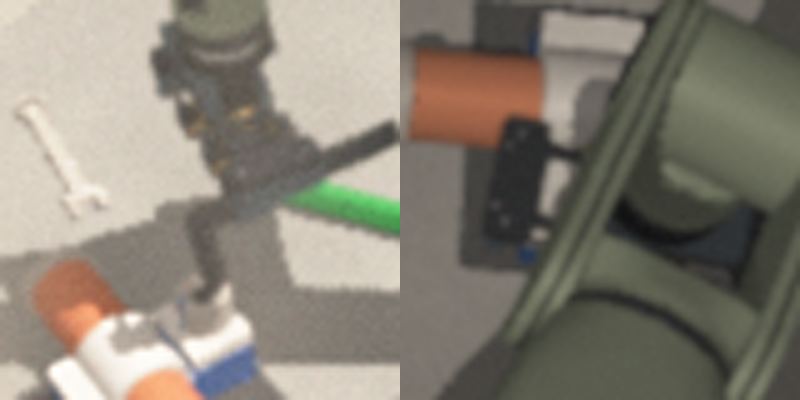

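```bash
cat > fit.py <<'E'
from h import *
from scipy.optimize import minimize
def hexprism(a,b,u,v):
    P=[]
    for k in range(6):
        t=np.pi/6+k*np.pi/3; r=11.55
        for q in(a,b): P.append(q+r*np.cos(t)*u+r*np.sin(t)*v)
    return P
def render(g,yaw,s,e,dz,dl,K=6):
    h=np.array([np.cos(yaw),np.sin(yaw),0]);V=np.array([0,0,1.]);a=np.radians(e);y=np.cross(V,h)
    x=h*np.cos(a)+V*np.sin(a);z=-h*np.sin(a)+V*np.cos(a);o=g+dz*V+dl*y
    B=o+s*x;tip=B-80*z;M=np.zeros((420*K,560*K),np.uint8)
    for A,Bq,w in((B-190*x,B+10*x,z),(B+8*z,tip,x)):
        p=np.array([proj("scene",q) for q in hexprism(A,Bq,y,w)])
        cv2.fillConvexPoly(M,cv2.convexHull(((p+.5)*K-.5).astype(np.float32)).astype(np.int32),255)
    return cv2.resize(M,(560,420),interpolation=cv2.INTER_AREA)/255.,tip,B
if __name__=="__main__":
    I=np.mean([grab("scene").astype(float) for _ in range(4)],0)
    best=None
    for d in env.trace("scene","key_grip"):
        print(np.round(d["uv"]),d["pixels"].sum(),d["confidence"])
        if np.hypot(d["uv"][0]-248,d["uv"][1]-152)<25 and best is None: best=d["pixels"]
    s=env.state();g=s["ee_pos"]-[0,0,172];yaw=np.radians(s["ee_rot"][2]+180)
    v,u=np.nonzero(best)
    for r in range(v.min(),v.max()+1): print(r,"".join("#" if best[r,c] else "." for c in range(222,275)))
    dark=I.mean(2); print(np.round(dark[154:180:2,222:242]).astype(int))
    np.save("mask.npy",best)
    R=np.zeros((420,560),bool);R[162:171,222:242]=1;R[136:150,258:280]=1
    def cost(p):
        M,_,_=render(g,yaw,*p);return ((M-best)[R]**2).sum()
    bestp=None
    for s0 in(38,44,50):
        for e0 in(-8,0,6):
            q=minimize(cost,[s0,e0,-6,0],method="Nelder-Mead",options=dict(initial_simplex=np.array([[s0,e0,-6,0],[s0+5,e0,-6,0],[s0,e0+5,-6,0],[s0,e0,-1,0],[s0,e0,-6,3]]),maxiter=80))
            if bestp is None or q.fun<bestp.fun: bestp=q
    M,t,B=render(g,yaw,*bestp.x)
    print(bestp.fun,bestp.x,"tip",t,"bend",B)
E
python3 fit.py
```

```text
[365. 252.] 656 0.91
[402. 339.] 469 0.77
[233. 154.] 204 0.69
[280. 162.] 402 0.66
[220. 253.] 285 0.58
139 ...........................................####......
140 .........................................#######.....
141 .......................................#########.....
142 .....................................###########.....
143 ...................................#############.....
144 .................................##############......
145 .................................############........
146 .................................##########..........
147 .................................########............
148 .................................####................
149 .................................##..................
150 .....................................................
151 .....................................................
152 .....................................................
153 .....................................................
154 ............##.......................................
155 .........######......................................
156 .....
[... 1547 characters left out ...]
0 128 132 131
  131 128]
 [121 127 127 126 127 129 123 110  94  91  92  94 110 126 130 130 132 130
  131 130]
 [125 124 128 127 130 139 147 142 115  96  91  97 107 124 129 128 130 130
  131 132]
 [123 126 127 134 141 143 139 122 105  92  95 116 168 196 152 130 130 132
  131 130]
 [123 124 132 132 131 127 110  91  89  97 127 178 208 208 164 132 131 130
  131 131]
 [151 162 157 134 131 142 143 141 138 140 148 163 180 178 162 138 128 131
  131 130]
 [166 170 169 158 134 137 142 144 142 144 144 154 176 189 216 230 204 154
  134 132]]
6.518462129950019 [44.75563355 -5.4957329  -8.5700729   3.76160726] tip [ 493.09112006 -217.30526252  123.1518512 ] bend [ 500.6225074  -218.71249575  202.7841179 ]
```

```bash

python3 -m handwheel '[{"gripper":0,"travel":[-0.006,-0.001,0],"twist":0},{"gripper":0,"travel":[-0.0055,-0.001,0],"twist":0},{"gripper":0,"travel":[0,0,0.005],"twist":0},{"gripper":0,"travel":[0,0,0.005],"twist":0},{"gripper":0,"travel":[0,0,0],"twist":0}]' 30
python3 -m handwheel '[{"gripper":0,"travel":[0,0,0.003],"twist":0},{"gripper":0,"travel":[0,0,0.003],"twist":0},{"gripper":0,"travel":[0,0,0],"twist":0}]'
python3 fit.py | tail -1
```

```text
time_s: 15.33
ee_pos: [466.7, -218.2, 376.0]
ee_rot: [179.9, -0.2, 169.4]
force: [-0.6, 0.0, -6.9]
gripper_width: 19.6
time_s: 15.58
ee_pos: [466.9, -218.3, 371.0]
ee_rot: [180.0, -0.1, 169.4]
force: [0.6, 0.1, -5.9]
gripper_width: 20.0
5.892195309496348 [43.23858274 -4.88701733 -9.73096772  0.72858851] tip [ 502.83119921 -224.28015459  106.67120961] bend [ 509.53041547 -225.53263857  186.38037963]
```

```bash

python3 -m handwheel '[{"gripper":0,"travel":[-0.001,0.0005,0.002],"twist":0},{"gripper":0,"travel":[0,0,0.002],"twist":0},{"gripper":0,"travel":[0,0,0],"twist":0}]'
python3 -m handwheel '[{"gripper":0,"travel":[0,0,0.002],"twist":0},{"gripper":0,"travel":[0,0,0.002],"twist":0},{"gripper":0,"travel":[0,0,0],"twist":0}]'
```

```text
time_s: 16.08
ee_pos: [467.5, -218.2, 370.0]
ee_rot: [-179.9, 0.0, 169.4]
force: [-5.9, -0.3, 7.7]
gripper_width: 19.7
time_s: 16.33
ee_pos: [466.1, -218.2, 367.4]
ee_rot: [-179.8, -0.2, 169.5]
force: [-13.8, 0.2, 19.2]
gripper_width: 19.5
```

```bash

python3 -m handwheel '[{"gripper":0,"travel":[0.002,0,-0.001],"twist":0},{"gripper":0,"travel":[0.002,0,-0.001],"twist":0},{"gripper":0,"travel":[0,0,0],"twist":0}]'
python3 -m handwheel '[{"gripper":0,"travel":[0,0,0.002],"twist":0},{"gripper":0,"travel":[0,0,0.001],"twist":0},{"gripper":0,"travel":[0,0,0],"twist":0}]'
```

```text
time_s: 16.58
ee_pos: [464.0, -217.7, 367.3]
ee_rot: [-179.9, 0.2, 169.4]
force: [-4.8, -2.1, 5.9]
gripper_width: 20.1
time_s: 16.83
ee_pos: [462.8, -217.4, 364.7]
ee_rot: [-179.9, -0.2, 169.4]
force: [-10.8, -0.2, 15.5]
gripper_width: 20.0
```

```bash

python3 -m handwheel '[{"gripper":0,"travel":[0.0015,0,0],"twist":0},{"gripper":0,"travel":[0.0015,0,0],"twist":0},{"gripper":0,"travel":[0,0,0],"twist":0}]'
python3 -m handwheel '[{"gripper":0,"travel":[0,0,0.002],"twist":0},{"gripper":0,"travel":[0,0,0.001],"twist":0},{"gripper":0,"travel":[0,0,0],"twist":0}]'
python3 fit.py | tail -1
```

```text
time_s: 17.08
ee_pos: [460.9, -217.0, 364.1]
ee_rot: [-179.9, 0.0, 169.4]
force: [-6.2, -1.1, 6.3]
gripper_width: 19.8
time_s: 17.33
ee_pos: [459.7, -216.9, 361.4]
ee_rot: [-179.9, -0.3, 169.5]
force: [-11.1, -1.1, 13.6]
gripper_width: 19.9
7.821668589004229 [39.61538682  5.28891266 -8.54409867 -0.25432977] tip [ 505.65167541 -225.66857912  104.79931227] bend [ 498.40200163 -224.31893822  184.45871661]
```

```bash

python3 -m handwheel '[{"gripper":0,"travel":[0,0,-0.003],"twist":0},{"gripper":0,"travel":[0.002,0,-0.002],"twist":0},{"gripper":0,"travel":[0.002,0.0,0],"twist":0},{"gripper":0,"travel":[0,0,0],"twist":0}]'
python3 -m handwheel '[{"gripper":0,"travel":[0,0,0.002],"twist":0},{"gripper":0,"travel":[0,0,0.002],"twist":0},{"gripper":0,"travel":[0,0,0.001],"twist":0},{"gripper":0,"travel":[0,0,0],"twist":0}]'
python3 -m handwheel '[{"gripper":0,"travel":[0,0,0.002],"twist":0},{"gripper":0,"travel":[0,0,0.001],"twist":0},{"gripper":0,"travel":[0,0,0],"twist":0}]'
python3 fit.py | tail -1
```

```text
time_s: 17.92
ee_pos: [457.4, -215.9, 364.1]
ee_rot: [180.0, 0.0, 169.4]
force: [-0.3, -0.9, -6.0]
gripper_width: 20.0
time_s: 18.25
ee_pos: [457.1, -216.2, 360.3]
ee_rot: [-179.9, -0.0, 169.4]
force: [-5.3, -2.4, 3.6]
gripper_width: 19.7
time_s: 18.5
ee_pos: [456.1, -216.1, 357.4]
ee_rot: [-179.9, -0.2, 169.4]
force: [-8.2, -2.9, 3.3]
gripper_width: 19.6
1.416147635524798 [ 37.35306163   9.73604687 -12.64294818  -5.12067508] tip [ 504.63337128 -230.56325969   99.76312743] bend [ 491.33381843 -228.08349843  178.61090913]
```

```bash
sed -i 's/R\[162:171,222:242\]/R[162:168,222:242]/' fit.py; python3 fit.py | tail -1
python3 - <<'E'
from h import *
S=np.mean([grab("scene").astype(float) for _ in range(4)],0).astype(np.uint8)
cv2.imwrite("pics/c8.png",cv2.resize(S[130:190,210:275],None,fx=9,fy=9,interpolation=cv2.INTER_CUBIC)[:,:,::-1])
print(env.state()["ee_pos"],env.state()["torque"])
E
```

```text
4.076309111880047 [33.83628418 13.95203236 -7.05752557 -1.16727942] tip [ 507.13834682 -227.00397389  108.36643531] bend [ 488.17625609 -223.46909997  186.00626904]
[ 456.10648397 -216.31080067  356.91790047] [-0.81587177  1.24218181 -0.20563794]
```

View pics/c8.png

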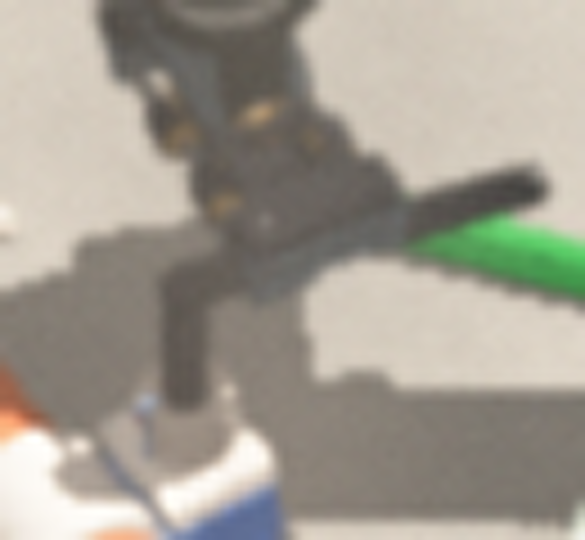

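Here the free end has drooped and the tip (scene ~(230.6,175)) sits at the socket mouth: the key pivoted instead of entering. I'll back off and re-fit its pose in free air.

```bash

python3 -m handwheel '[{"gripper":0,"travel":[0,0,-0.005],"twist":0},{"gripper":0,"travel":[0,0,-0.015],"twist":0},{"gripper":0,"travel":[0.01,0,-0.015],"twist":0},{"gripper":0,"travel":[0.01,0,0],"twist":0},{"gripper":0,"travel":[0,0,0],"twist":0}]' 40
sed -i 's/R\[162:168,222:242\]/R[150:180,215:237]/' fit.py
python3 fit.py | grep -v '^ \?\['
```

```text
time_s: 19.62
ee_pos: [436.1, -211.6, 391.1]
ee_rot: [179.9, -0.1, 169.4]
force: [-1.1, 0.2, -7.1]
gripper_width: 20.3
141 .................................................##..
142 .............................................#######.
143 .........................................############
144 .....................................################
145 ....................................################.
146 ....................................##############...
147 ....................................############.....
148 ...................................##########........
149 ..................................########...........
150 ..............####................######.............
151 ...........########...............###................
152 ..........#########..................................
153 .........###########.................................
154 .........##########..................................
155 .........##########..................................
156 .........########....................................
157 .........#######.................................
[... 308 characters left out ...]
#####.......................................
164 .........#####.......................................
165 .........#####.......................................
166 .........#####.......................................
167 .........#####.......................................
168 ..........####.......................................
169 ..........###........................................
  100 104]
  122 113]
  130 128]
  130 131]
  131 131]
  131 132]
  131 131]
  132 128]
  132 129]
  130 134]
  132 132]
  132 132]
  134 134]]
9.79038831218762 [39.17821161  8.10857549 -8.7791226  -1.46079733] tip [ 486.77222992 -222.91351091  136.20394223] bend [ 475.68033312 -220.84049088  215.40414686]
```

```bash

python3 -m handwheel '[{"gripper":0,"travel":[0.013,0.0015,0],"twist":0},{"gripper":0,"travel":[0.013,0,0],"twist":0},{"gripper":0,"travel":[0,0,0.014],"twist":0},{"gripper":0,"travel":[0,0,0.014],"twist":0},{"gripper":0,"travel":[0,0,0],"twist":0}]' 30
python3 -m handwheel '[{"gripper":0,"travel":[-0.004,0,0],"twist":0},{"gripper":0,"travel":[-0.004,0,0],"twist":0},{"gripper":0,"travel":[-0.003,0,-0.001],"twist":0},{"gripper":0,"travel":[-0.003,0,-0.001],"twist":0},{"gripper":0,"travel":[0,0,0],"twist":0}]'
python3 -m handwheel '[{"gripper":0,"travel":[-0.003,0,-0.001],"twist":0},{"gripper":0,"travel":[-0.003,0,-0.001],"twist":0},{"gripper":0,"travel":[-0.003,0,-0.001],"twist":0},{"gripper":0,"travel":[0,0,0],"twist":0}]'
python3 fit.py | tail -1
```

```text
time_s: 20.28
ee_pos: [411.0, -205.5, 361.1]
ee_rot: [179.9, -0.3, 169.4]
force: [-1.1, 0.1, -6.9]
gripper_width: 20.0
time_s: 20.7
ee_pos: [425.3, -208.5, 365.4]
ee_rot: [180.0, -0.4, 169.5]
force: [-6.6, -0.1, -5.3]
gripper_width: 19.5
time_s: 21.03
ee_pos: [433.2, -209.9, 368.7]
ee_rot: [180.0, -0.5, 169.5]
force: [-9.2, 0.8, -1.5]
gripper_width: 19.7
20.881876201460976 [ 36.81734478  -0.74078737 -10.65353426   3.87153784] tip [ 468.909545   -212.5812315   105.37377995] bend [ 469.92637152 -212.77057675  185.3670935 ]
```

```bash

python3 -m handwheel '[{"gripper":0,"travel":[-0.0025,0,-0.001],"twist":0},{"gripper":0,"travel":[0,0,0],"twist":0},{"gripper":0,"travel":[0.01,0,0],"twist":0},{"gripper":0,"travel":[0,0,-0.015],"twist":0},{"gripper":0,"travel":[0,0,-0.015],"twist":0}]' 
python3 -m handwheel '[{"gripper":0,"travel":[-0.02,0,0],"twist":0},{"gripper":0,"travel":[-0.02,0,0],"twist":0},{"gripper":0,"travel":[0,0,0],"twist":0}]' 50
sed -i 's/R\[150:180,215:237\]/R[148:180,215:234]/' fit.py
python3 fit.py | grep -v '^ \?\['
```

```text
time_s: 21.7
ee_pos: [427.4, -208.8, 399.8]
ee_rot: [180.0, 0.0, 169.4]
force: [0.9, 0.4, -6.0]
gripper_width: 19.8
time_s: 21.95
ee_pos: [470.3, -217.1, 400.9]
ee_rot: [-179.9, 0.5, 169.4]
force: [0.3, -0.6, -6.3]
gripper_width: 19.5
140 .........................................#####.......
141 .......................................########......
142 .....................................##########......
143 ...................................###########.......
144 .................................############........
145 ...............................############..........
146 ...............................#########.............
147 ...............................#####.................
148 ................................#....................
149 .....................................................
150 .....................................................
151 .....................................................
152 .......#####.........................................
153 .....#######.........................................
154 ....########.....................................
[... 484 characters left out ...]
..........................................
164 ....#####............................................
165 ....######...........................................
166 ....######...........................................
167 .....#####...........................................
168 .....#####...........................................
169 ......###............................................
  113 119]
  122 127]
  129 132]
  130 131]
  133 131]
  132 130]
  130 130]
  131 130]
  131 132]
  129 131]
  130 132]
  132 133]
  132 133]]
21.018285274894268 [38.55896671  1.47512599 -8.5956548  -1.18873554] tip [ 506.16871143 -224.75952169  140.02369194] bend [ 504.14436743 -224.38095636  219.99717954]
```

```bash
python3 - <<'E'
from h import *
I=np.mean([grab("scene").astype(float) for _ in range(8)],0)
w=(I[:,:,2]-I[:,:,0])/I.mean(2)
print(np.round(w[170:182,218:240]*100).astype(int))
T=np.mean([grab("top").astype(float) for _ in range(1)],0)
for uv in((226.3,175),(225.8,174.5),(226.8,175.5)): print(uv,atz("scene",uv,111))
for uv in((384.4,194.4),(384.2,194)): print("top",atz("top",uv,111))
A=cv2.imread("pics/scene0.png")[:,:,::-1].astype(float)
print(np.round(A.mean(2)[165:184,218:242]).astype(int))
E
```

```text
[[-12 -13 -13 -13 -14 -14 -14 -14 -14 -15 -15 -15 -15 -15 -15 -14 -15 -14
  -14 -14 -13 -14]
 [-13 -12 -13 -14 -14 -13 -13 -14 -15 -16 -16 -15 -15 -14 -15 -16 -16 -15
  -15 -15 -15 -14]
 [-13 -13 -13 -13 -13 -13 -14 -15 -17 -16 -15 -15 -16 -16 -16 -16 -15 -15
  -15 -14 -13 -14]
 [-14 -13 -14 -13 -13 -14 -15 -15 -13 -15 -16 -16 -15 -16 -16 -17 -15 -14
  -15 -14 -13 -14]
 [-14 -14 -13 -13 -14 -14 -13  -7  -4 -11 -15 -14 -14 -15 -17 -16 -14 -15
  -16 -15 -14 -14]
 [-13 -13 -13 -13 -13 -13 -10  -2  -2 -13 -16 -15 -16 -16 -15 -14 -14 -15
  -15 -14 -14 -14]
 [-13 -13 -12 -13 -13 -13 -14 -12  -8 -14 -17 -17 -17 -15 -15 -14 -15 -16
  -15 -14 -14 -13]
 [-13 -13 -13 -13 -13 -13 -14 -12  -7 -15 -16 -17 -17 -16 -15 -15 -15 -15
  -15 -14 -13 -13]
 [-13 -14 -13 -13 -14 -13 -14 -12  -8 -15 -17 -17 -17 -16 -16 -16 -16 -15
  -13  -9 -13 -14]
 [-14 -13 -13 -12 -13 -13 -13 -11  -5 -13 -16 -16 -16 -16 -17 -17 -16 -15
   -7  -4  -6 -13]
 [-14 -13 -13  -7  -6 -12 -14 -11  -7 -13 -16 -17 -16 -16 -17 -16 -15  -9
   -5  -4  -4  -8]
 [-14 -14 -13  -7   2  -8 -13 -13 -12 -14 -15 -16 -17 -16 -16 -14  -9  -5
   
[... 1507 characters left out ...]
10 217 225 196 173 168 147 143 164 178 183 185 183 189 187 183 188
  206 221 212 208 208 208]
 [235 222 206 194 172 169 170 158 137 145 147 155 162 165 168 173 181 194
  218 235 230 212 211 211]
 [245 236 210 171 160 168 171 161 138 135 144 146 150 161 167 176 183 204
  234 245 243 228 210 206]
 [248 245 232 177 151 159 164 162 148 141 145 142 148 160 165 173 197 229
  243 248 246 238 211 203]
 [249 248 244 226 170 149 165 181 189 184 181 168 156 167 186 202 228 243
  247 246 244 235 214 207]
 [249 248 247 243 209 156 166 217 240 242 241 228 207 215 231 241 245 244
  241 237 225 216 207 205]
 [250 249 248 246 237 189 161 203 240 249 249 246 243 243 245 247 243 236
  222 212 200 194 194 206]]
```

```bash

python3 -m handwheel '[{"gripper":0,"travel":[0.001,0.0005,0.01],"twist":0},{"gripper":0,"travel":[0,0,0.01],"twist":0},{"gripper":0,"travel":[0,0,0.01],"twist":0},{"gripper":0,"travel":[0,0,0.002],"twist":0},{"gripper":0,"travel":[0,0,0],"twist":0}]' 40
python3 -m handwheel '[{"gripper":0,"travel":[0,0,0.0015],"twist":0},{"gripper":0,"travel":[0,0,0],"twist":0}]'
python3 -m handwheel '[{"gripper":0,"travel":[0,0,0.0015],"twist":0},{"gripper":0,"travel":[0,0,0],"twist":0}]'
python3 -m handwheel '[{"gripper":0,"travel":[0,0,0.0015],"twist":0},{"gripper":0,"travel":[0,0,0],"twist":0}]'
```

```text
time_s: 23.07
ee_pos: [465.4, -215.8, 366.7]
ee_rot: [-180.0, -0.2, 169.4]
force: [-3.5, -1.5, -5.4]
gripper_width: 19.8
time_s: 23.23
ee_pos: [465.4, -215.8, 366.5]
ee_rot: [-179.9, -0.1, 169.4]
force: [-4.6, -1.9, 0.3]
gripper_width: 19.5
time_s: 23.4
ee_pos: [465.2, -215.8, 366.1]
ee_rot: [-179.9, -0.1, 169.4]
force: [-8.2, -1.3, 5.6]
gripper_width: 20.1
time_s: 23.57
ee_pos: [465.0, -215.8, 365.8]
ee_rot: [-179.9, -0.1, 169.4]
force: [-10.2, 0.1, 12.4]
gripper_width: 19.8
```

```bash

python3 -m handwheel '[{"gripper":0,"travel":[0,0,-0.003],"twist":0},{"gripper":0,"travel":[0.002,0,-0.001],"twist":0},{"gripper":0,"travel":[0,0,0],"twist":0}]' 50
python3 -m handwheel '[{"gripper":0,"travel":[0.002,0,0],"twist":0},{"gripper":0,"travel":[0,0,0],"twist":0}]'
python3 -m handwheel '[{"gripper":0,"travel":[0.002,0,0],"twist":0},{"gripper":0,"travel":[0,0,0],"twist":0}]'
python3 -m handwheel '[{"gripper":0,"travel":[0.002,0,0],"twist":0},{"gripper":0,"travel":[0,0,0],"twist":0}]'
python3 -m handwheel '[{"gripper":0,"travel":[0.002,0,0],"twist":0},{"gripper":0,"travel":[0,0,0],"twist":0}]'
```

```text
time_s: 23.82
ee_pos: [464.2, -215.2, 367.4]
ee_rot: [180.0, 0.1, 169.4]
force: [-1.0, -1.5, -2.2]
gripper_width: 19.7
time_s: 23.98
ee_pos: [462.1, -214.7, 366.8]
ee_rot: [180.0, 0.0, 169.4]
force: [0.6, -0.4, -5.0]
gripper_width: 19.9
time_s: 24.15
ee_pos: [460.3, -214.5, 367.0]
ee_rot: [-180.0, 0.1, 169.4]
force: [0.3, -1.3, -4.9]
gripper_width: 19.4
time_s: 24.32
ee_pos: [458.4, -214.3, 367.4]
ee_rot: [-180.0, 0.1, 169.4]
force: [2.7, -0.8, -4.9]
gripper_width: 19.9
time_s: 24.48
ee_pos: [456.5, -214.1, 367.7]
ee_rot: [-179.9, 0.2, 169.4]
force: [2.4, -2.2, -3.9]
gripper_width: 19.8
```

```bash

python3 -m handwheel '[{"gripper":0,"travel":[-0.0055,0,0],"twist":0},{"gripper":0,"travel":[0,0,0],"twist":0}]'
python3 -m handwheel '[{"gripper":0,"travel":[0,-0.002,0],"twist":0},{"gripper":0,"travel":[0,0,0],"twist":0}]'
python3 -m handwheel '[{"gripper":0,"travel":[0,-0.002,0],"twist":0},{"gripper":0,"travel":[0,0,0],"twist":0}]'
python3 -m handwheel '[{"gripper":0,"travel":[0,0.006,0],"twist":0},{"gripper":0,"travel":[0,0,0],"twist":0}]'
python3 -m handwheel '[{"gripper":0,"travel":[0,0.002,0],"twist":0},{"gripper":0,"travel":[0,0,0],"twist":0}]'
```

```text
time_s: 24.65
ee_pos: [461.8, -214.7, 366.8]
ee_rot: [179.9, -0.1, 169.4]
force: [1.6, -0.6, -4.8]
gripper_width: 19.3
time_s: 24.82
ee_pos: [460.9, -216.6, 366.4]
ee_rot: [179.9, -0.2, 169.4]
force: [0.5, 0.1, -5.0]
gripper_width: 19.9
time_s: 24.98
ee_pos: [460.5, -218.7, 366.5]
ee_rot: [180.0, -0.1, 169.4]
force: [-0.0, -0.1, -6.6]
gripper_width: 19.5
time_s: 25.15
ee_pos: [462.0, -212.9, 367.3]
ee_rot: [-179.9, 0.0, 169.4]
force: [-1.8, -3.6, -4.7]
gripper_width: 19.6
time_s: 25.32
ee_pos: [462.3, -211.5, 367.7]
ee_rot: [-179.8, 0.1, 169.4]
force: [-1.5, -4.8, -4.6]
gripper_width: 19.7
```

```bash

python3 -m handwheel '[{"gripper":0,"travel":[0,-0.008,0],"twist":0},{"gripper":0,"travel":[0,0,0],"twist":0}]'
python3 -m handwheel '[{"gripper":0,"travel":[0,-0.002,0],"twist":0},{"gripper":0,"travel":[0,0,0],"twist":0}]'
python3 -m handwheel '[{"gripper":0,"travel":[0,-0.002,0],"twist":0},{"gripper":0,"travel":[0,0,0],"twist":0}]'
python3 -m handwheel '[{"gripper":0,"travel":[0,-0.002,0],"twist":0},{"gripper":0,"travel":[0,0,0],"twist":0}]'
```

```text
time_s: 25.48
ee_pos: [460.7, -219.1, 367.0]
ee_rot: [180.0, -0.0, 169.4]
force: [0.8, 0.5, -6.4]
gripper_width: 20.1
time_s: 25.65
ee_pos: [460.4, -220.7, 366.8]
ee_rot: [179.9, -0.0, 169.4]
force: [-0.7, -0.0, -6.6]
gripper_width: 19.5
time_s: 25.82
ee_pos: [460.2, -222.3, 367.0]
ee_rot: [179.9, -0.0, 169.4]
force: [-0.2, 2.4, -6.4]
gripper_width: 19.3
time_s: 25.98
ee_pos: [459.9, -223.9, 367.2]
ee_rot: [179.8, 0.0, 169.4]
force: [0.6, 5.7, -4.8]
gripper_width: 19.5
```

```bash

python3 -m handwheel '[{"gripper":0,"travel":[0,0.0062,0],"twist":0},{"gripper":0,"travel":[-0.0005,0,0],"twist":0},{"gripper":0,"travel":[0,0,0],"twist":0}]'
python3 -m handwheel '[{"gripper":0,"travel":[0,0,0.002],"twist":0},{"gripper":0,"travel":[0,0,0],"twist":0}]'
python3 -m handwheel '[{"gripper":0,"travel":[0,0,0.002],"twist":0},{"gripper":0,"travel":[0,0,0],"twist":0}]'
python3 -m handwheel '[{"gripper":0,"travel":[0,0,0.002],"twist":0},{"gripper":0,"travel":[0,0,0],"twist":0}]'
```

```text
time_s: 26.23
ee_pos: [461.5, -218.6, 367.1]
ee_rot: [-179.9, 0.0, 169.5]
force: [0.3, -0.4, -6.7]
gripper_width: 19.6
time_s: 26.4
ee_pos: [461.3, -218.7, 364.7]
ee_rot: [-180.0, -0.0, 169.4]
force: [0.0, 0.1, -6.9]
gripper_width: 19.6
time_s: 26.57
ee_pos: [461.4, -218.8, 362.8]
ee_rot: [-180.0, -0.0, 169.4]
force: [-0.1, -0.6, -6.2]
gripper_width: 20.0
time_s: 26.73
ee_pos: [461.4, -218.6, 360.8]
ee_rot: [180.0, -0.0, 169.4]
force: [0.3, -0.0, -6.5]
gripper_width: 19.6
```

Going in freely. Continue.

```bash

python3 -m handwheel '[{"gripper":0,"travel":[0,0,0.002],"twist":0},{"gripper":0,"travel":[0,0,0.002],"twist":0},{"gripper":0,"travel":[0,0,0],"twist":0}]'
python3 -m handwheel '[{"gripper":0,"travel":[0,0,0.002],"twist":0},{"gripper":0,"travel":[0,0,0],"twist":0}]'
python3 -m handwheel '[{"gripper":0,"travel":[0,0,0.002],"twist":0},{"gripper":0,"travel":[0,0,0],"twist":0}]'
```

```text
time_s: 26.98
ee_pos: [461.4, -218.6, 356.7]
ee_rot: [180.0, -0.0, 169.4]
force: [1.0, 0.5, -6.5]
gripper_width: 19.5
time_s: 27.15
ee_pos: [461.4, -218.6, 354.8]
ee_rot: [180.0, -0.0, 169.4]
force: [0.5, 0.1, -6.8]
gripper_width: 19.6
time_s: 27.32
ee_pos: [461.5, -218.6, 352.9]
ee_rot: [180.0, 0.0, 169.4]
force: [1.1, 0.1, -6.3]
gripper_width: 19.2
```

```bash

python3 -m handwheel '[{"gripper":0,"travel":[0,0,0.002],"twist":0},{"gripper":0,"travel":[0,0,0.002],"twist":0},{"gripper":0,"travel":[0,0,0],"twist":0}]'
python3 -m handwheel '[{"gripper":0,"travel":[0,0,0.002],"twist":0},{"gripper":0,"travel":[0,0,0],"twist":0}]'
python3 -m handwheel '[{"gripper":0,"travel":[0,0,0.002],"twist":0},{"gripper":0,"travel":[0,0,0],"twist":0}]'
python3 -m handwheel '[{"gripper":0,"travel":[0,0,0.002],"twist":0},{"gripper":0,"travel":[0,0,0],"twist":0}]'
```

```text
time_s: 27.57
ee_pos: [461.5, -218.6, 348.8]
ee_rot: [180.0, 0.0, 169.4]
force: [1.4, 0.6, -7.6]
gripper_width: 19.6
time_s: 27.73
ee_pos: [461.5, -218.6, 346.9]
ee_rot: [180.0, 0.0, 169.4]
force: [1.3, -0.0, -6.3]
gripper_width: 19.7
time_s: 27.9
ee_pos: [461.5, -218.6, 345.0]
ee_rot: [180.0, 0.0, 169.4]
force: [2.0, 1.3, -6.3]
gripper_width: 20.0
time_s: 28.07
ee_pos: [461.5, -218.6, 343.0]
ee_rot: [180.0, 0.0, 169.4]
force: [1.8, 1.2, -5.6]
gripper_width: 19.4
```

```bash

python3 -m handwheel '[{"gripper":0,"travel":[0,0,0.0015],"twist":0},{"gripper":0,"travel":[0,0,0],"twist":0}]'
python3 -m handwheel '[{"gripper":0,"travel":[0,0,0.0015],"twist":0},{"gripper":0,"travel":[0,0,0],"twist":0}]'
python3 -m handwheel '[{"gripper":0,"travel":[0,0,0.0015],"twist":0},{"gripper":0,"travel":[0,0,0],"twist":0}]'
python3 -m handwheel '[{"gripper":0,"travel":[0,0,0.0015],"twist":0},{"gripper":0,"travel":[0,0,0],"twist":0}]'
```

```text
time_s: 28.23
ee_pos: [461.5, -218.6, 341.6]
ee_rot: [180.0, 0.0, 169.4]
force: [0.6, 1.2, -4.7]
gripper_width: 19.6
time_s: 28.4
ee_pos: [461.4, -218.6, 341.0]
ee_rot: [-180.0, 0.1, 169.4]
force: [-0.4, 3.0, 1.4]
gripper_width: 19.7
time_s: 28.57
ee_pos: [461.2, -218.6, 340.7]
ee_rot: [-180.0, 0.1, 169.4]
force: [-3.9, 2.4, 10.3]
gripper_width: 19.3
time_s: 28.73
ee_pos: [461.0, -218.5, 340.5]
ee_rot: [-180.0, 0.1, 169.4]
force: [-5.8, 3.6, 18.3]
gripper_width: 19.6
```

Seated: the floor was felt at TCP z≈341, about 30 mm below mouth contact. Now turn clockwise about the bolt axis.

```bash

python3 -m handwheel '[{"gripper":0,"travel":[0,0,-0.0025],"twist":0},{"gripper":0,"travel":[0,0.0021,0],"twist":0.05},{"gripper":0,"travel":[0,0.0021,0],"twist":0.05},{"gripper":0,"travel":[0,0.0021,0],"twist":0.05},{"gripper":0,"travel":[0,0,0],"twist":0}]' 55
python3 -c "
from workcell import env;s=env.state();print(s['force'],s['torque'],s['ee_rot'])"
python3 -m handwheel '[{"gripper":0,"travel":[0,0.0021,0],"twist":0.05},{"gripper":0,"travel":[0,0.0021,0],"twist":0.05},{"gripper":0,"travel":[0,0.0021,0],"twist":0.05},{"gripper":0,"travel":[0,0,0],"twist":0}]'
python3 -c "
from workcell import env;s=env.state();print(s['force'],s['torque'],s['ee_rot'])"
```

```text
time_s: 29.15
ee_pos: [463.1, -212.2, 340.9]
ee_rot: [-180.0, 0.1, 160.9]
force: [-1.3, 2.4, 5.0]
gripper_width: 19.2
[-1.30635545  2.35018232  4.95788603] [ 0.56912404 -0.08870148  0.71380684] [-1.79966243e+02  8.84974538e-02  1.60880850e+02]
time_s: 29.48
ee_pos: [465.7, -206.2, 340.9]
ee_rot: [180.0, 0.1, 152.3]
force: [-0.6, 3.1, 5.6]
gripper_width: 19.7
[-0.60534892  3.06883987  5.61856032] [ 0.73074762 -0.24808509  0.8308897 ] [1.79975646e+02 1.05865362e-01 1.52301658e+02]
```

```bash

for i in 1; do
python3 -m handwheel '[{"gripper":0,"travel":[0,0.0021,0],"twist":0.05},{"gripper":0,"travel":[0,0.0021,0],"twist":0.05},{"gripper":0,"travel":[0,0.0021,0],"twist":0.05},{"gripper":0,"travel":[0,0.0021,0],"twist":0.05},{"gripper":0,"travel":[0,0,0],"twist":0}]'
done
python3 -c "
from workcell import env;s=env.state();print(s['force'],s['torque'],s['ee_rot'])"
python3 -m handwheel '[{"gripper":0,"travel":[0,0.0021,0],"twist":0.05},{"gripper":0,"travel":[0,0.0021,0],"twist":0.05},{"gripper":0,"travel":[0,0.0021,0],"twist":0.05},{"gripper":0,"travel":[0,0,0],"twist":0}]'
python3 -c "
from workcell import env;s=env.state();print(s['force'],s['torque'],s['ee_rot'])"
```

```text
time_s: 29.9
ee_pos: [470.4, -198.8, 340.9]
ee_rot: [179.9, 0.1, 140.8]
force: [0.6, 3.5, 5.4]
gripper_width: 19.8
[0.55589041 3.54734825 5.38151391] [ 0.95273094 -0.4116624   0.94495986] [1.79888813e+02 1.10607737e-01 1.40838253e+02]
time_s: 30.23
ee_pos: [474.9, -194.0, 341.0]
ee_rot: [179.8, 0.1, 132.2]
force: [1.0, 5.6, 4.9]
gripper_width: 19.5
[1.00382429 5.60850953 4.92942801] [ 1.14777224 -0.63856625  0.93816699] [1.79812643e+02 1.14267409e-01 1.32242703e+02]
```

```bash

P='from workcell import env;s=env.state();print("tz",s["torque"].round(2))'
python3 -m handwheel '[{"gripper":0,"travel":[0,0.0021,0],"twist":0.05},{"gripper":0,"travel":[0,0.0021,0],"twist":0.05},{"gripper":0,"travel":[0,0,0],"twist":0}]'; python3 -c "$P"
python3 -m handwheel '[{"gripper":0,"travel":[0,0.0021,0],"twist":0.05},{"gripper":0,"travel":[0,0,0],"twist":0}]'; python3 -c "$P"
python3 -m handwheel '[{"gripper":0,"travel":[0,0.0021,0],"twist":0.05},{"gripper":0,"travel":[0,0,0],"twist":0}]'; python3 -c "$P"
```

```text
time_s: 30.48
ee_pos: [478.2, -191.2, 341.0]
ee_rot: [179.8, 0.1, 126.5]
force: [2.7, 5.5, 5.2]
gripper_width: 19.7
tz [ 1.27 -0.7   0.96]
time_s: 30.65
ee_pos: [480.0, -190.0, 341.0]
ee_rot: [179.7, 0.1, 123.6]
force: [3.3, 7.1, 5.8]
gripper_width: 19.7
tz [ 1.24 -0.85  0.97]
time_s: 30.82
ee_pos: [481.8, -188.8, 341.0]
ee_rot: [179.7, 0.1, 120.8]
force: [3.1, 6.2, 5.0]
gripper_width: 19.5
tz [ 1.22 -0.89  1.05]
```

```bash

P='from workcell import env;s=env.state();print("tz",s["torque"].round(2))'
python3 -m handwheel '[{"gripper":0,"travel":[0,0.0021,0],"twist":0.05},{"gripper":0,"travel":[0,0,0],"twist":0}]'; python3 -c "$P"
```

```text
time_s: 30.98
ee_pos: [483.7, -187.7, 341.0]
ee_rot: [179.7, 0.1, 117.9]
force: [3.3, 6.7, 4.7]
gripper_width: 19.8
tz [ 1.3  -0.93  1.01]
```

```bash

P='from workcell import env;s=env.state();print("tz",s["torque"].round(2))'
python3 -m handwheel '[{"gripper":0,"travel":[0,0.0021,0],"twist":0.05},{"gripper":0,"travel":[0,0,0],"twist":0}]'; python3 -c "$P"
python3 -m handwheel '[{"gripper":0,"travel":[0,0.0021,0],"twist":0.05},{"gripper":0,"travel":[0,0,0],"twist":0}]'; python3 -c "$P"
```

```text
time_s: 31.15
ee_pos: [485.7, -186.7, 341.1]
ee_rot: [179.7, 0.1, 115.0]
force: [4.6, 6.7, 5.1]
gripper_width: 19.5
tz [ 1.27 -0.97  1.01]
time_s: 31.32
ee_pos: [487.7, -185.8, 341.1]
ee_rot: [179.7, 0.1, 112.2]
force: [4.0, 7.6, 3.8]
gripper_width: 19.7
tz [ 1.26 -1.1   1.04]
```

```bash

P='from workcell import env;s=env.state();print("tz",s["torque"].round(2))'
python3 -m handwheel '[{"gripper":0,"travel":[0,0.0021,0],"twist":0.05},{"gripper":0,"travel":[0,0,0],"twist":0}]'; python3 -c "$P"
```

```text
time_s: 31.48
ee_pos: [489.7, -185.0, 341.1]
ee_rot: [179.6, 0.1, 109.3]
force: [4.4, 7.0, 4.3]
gripper_width: 19.5
tz [ 1.28 -1.08  1.01]
```

```bash

P='from workcell import env;s=env.state();print("tz",s["torque"].round(2))'
python3 -m handwheel '[{"gripper":0,"travel":[0,0.0021,0],"twist":0.05},{"gripper":0,"travel":[0,0,0],"twist":0}]'; python3 -c "$P"
python3 -m handwheel '[{"gripper":0,"travel":[0,0.0021,0],"twist":0.05},{"gripper":0,"travel":[0,0,0],"twist":0}]'; python3 -c "$P"
```

```text
time_s: 31.65
ee_pos: [491.8, -184.3, 341.2]
ee_rot: [179.6, 0.0, 106.4]
force: [4.0, 6.7, 4.2]
gripper_width: 19.3
tz [ 1.27 -1.15  1.02]
time_s: 31.82
ee_pos: [493.8, -183.8, 341.2]
ee_rot: [179.6, 0.0, 103.6]
force: [4.7, 7.4, 4.1]
gripper_width: 19.4
tz [ 1.35 -1.12  1.13]
```

```bash
python3 - <<'E'
from h import *
s=env.state();print(s["ee_pos"],s["ee_rot"],s["qpos"].round(1))
S=np.mean([grab("scene").astype(float) for _ in range(4)],0).astype(np.uint8)
T=np.mean([grab("top").astype(float) for _ in range(4)],0).astype(np.uint8)
f=lambda I,x,y:cv2.resize(I[y:y+60,x:x+65],None,fx=6,fy=6,interpolation=cv2.INTER_CUBIC)
cv2.imwrite("pics/c9.png",np.hstack([f(S,205,135),f(T,350,165)])[:,:,::-1])
E
```

```text
[ 493.82887744 -183.78036971  341.18922826] [1.79604267e+02 3.98331370e-02 1.03602726e+02] [-21.7  16.8 101.6   0.2  61.2 -35.4]
```

View pics/c9.png

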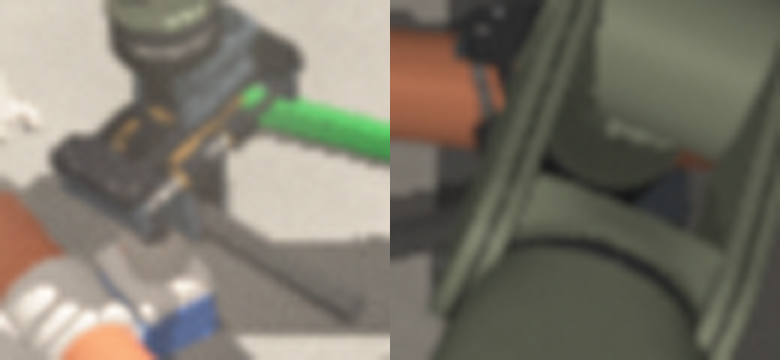

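The key's long arm has followed: its free end is now at scene (263,186). The stop has not been felt yet, so I carry on.

```bash

P='from workcell import env;s=env.state();print("tz",s["torque"].round(2))'
python3 -m handwheel '[{"gripper":0,"travel":[0,0.0021,0],"twist":0.05},{"gripper":0,"travel":[0,0,0],"twist":0}]'; python3 -c "$P"
python3 -m handwheel '[{"gripper":0,"travel":[0,0.0021,0],"twist":0.05},{"gripper":0,"travel":[0,0,0],"twist":0}]'; python3 -c "$P"
python3 - <<'E'
from h import *
grab("scene")
for z in(150,160,170):
    e=atz("scene",(263.3,185.8),z);print(e,np.degrees(np.arctan2(e[1]+225,e[0]-503)),np.hypot(e[1]+225,e[0]-503))
E
```

```text
time_s: 32.38
ee_pos: [495.5, -183.5, 341.4]
ee_rot: [179.7, 0.1, 100.9]
force: [2.6, 6.2, 6.8]
gripper_width: 19.9
tz [ 1.04 -0.75  1.65]
time_s: 32.55
ee_pos: [497.3, -183.1, 341.5]
ee_rot: [179.8, 0.1, 98.1]
force: [1.1, 5.6, 6.4]
gripper_width: 20.0
tz [ 0.93 -0.47  1.96]
[453.5435837  -48.15785134 150.        ] 105.62440320818558 183.62756507953847
[458.14250857 -41.22867782 160.        ] 103.71732413279786 189.16684010232788
[462.74143344 -34.2995043  170.        ] 101.92061572953101 194.90364604804512
```

```bash

P='from workcell import env;s=env.state();print("tz",s["torque"].round(2))'
python3 -m handwheel '[{"gripper":0,"travel":[0,0.0021,0],"twist":0.05},{"gripper":0,"travel":[0,0,0],"twist":0},{"gripper":0,"travel":[0,0,0],"twist":0}]'; python3 -c "$P"
python3 -m handwheel '[{"gripper":0,"travel":[0,0.0021,0],"twist":0.04},{"gripper":0,"travel":[0,0,0],"twist":0},{"gripper":0,"travel":[0,0,0],"twist":0}]'; python3 -c "$P"
```

```text
time_s: 32.85
ee_pos: [498.8, -183.0, 341.5]
ee_rot: [179.9, 0.1, 95.3]
force: [0.0, 4.9, 8.3]
gripper_width: 20.3
tz [0.71 0.02 2.07]
time_s: 33.1
ee_pos: [500.5, -182.8, 341.4]
ee_rot: [180.0, 0.1, 93.1]
force: [-1.6, 4.9, 9.9]
gripper_width: 20.7
tz [0.7  0.31 2.32]
```

```bash

python3 -m handwheel '[{"gripper":30,"travel":[0,-0.001,0],"twist":-0.04},{"gripper":40,"travel":[0,0,0],"twist":0},{"gripper":50,"travel":[0,0,0],"twist":0},{"gripper":70,"travel":[0,0,0],"twist":0},{"gripper":70,"travel":[0,0,0],"twist":0}]' 20
python3 -m handwheel '[{"gripper":70,"travel":[0,0,0],"twist":0},{"gripper":70,"travel":[0,0,0],"twist":0},{"gripper":70,"travel":[0,0,0],"twist":0},{"gripper":70,"travel":[0,0,0],"twist":0},{"gripper":70,"travel":[0,0,0],"twist":0}]'
python3 -m handwheel '[{"gripper":70,"travel":[0,0,-0.01],"twist":0},{"gripper":70,"travel":[0,0,-0.02],"twist":0},{"gripper":70,"travel":[0,0,-0.03],"twist":0},{"gripper":70,"travel":[0,0,-0.03],"twist":0},{"gripper":70,"travel":[0,0,-0.03],"twist":0}]'
```

```text
time_s: 33.52
ee_pos: [499.3, -183.6, 339.4]
ee_rot: [-180.0, 0.0, 94.9]
force: [-0.1, 0.2, 0.5]
gripper_width: 51.0
time_s: 33.93
ee_pos: [499.3, -183.4, 339.6]
ee_rot: [-180.0, -0.0, 94.9]
force: [0.1, -0.2, 0.9]
gripper_width: 63.9
time_s: 34.35
ee_pos: [499.0, -183.3, 461.7]
ee_rot: [180.0, 0.0, 94.9]
force: [0.6, -0.3, 0.6]
gripper_width: 64.3
```

```bash

python3 -m handwheel '[{"gripper":70,"travel":[0.03,0,-0.02],"twist":0},{"gripper":70,"travel":[0.037,0,0],"twist":0},{"gripper":70,"travel":[0.037,0,0],"twist":0},{"gripper":70,"travel":[0.037,0,0],"twist":0},{"gripper":70,"travel":[0.037,0,0],"twist":0}]'
python3 -m handwheel '[{"gripper":70,"travel":[0.037,0,0],"twist":0},{"gripper":70,"travel":[0.037,0,0],"twist":0},{"gripper":70,"travel":[0.037,0,0],"twist":0},{"gripper":70,"travel":[0.037,0,0],"twist":0},{"gripper":70,"travel":[0,0,0],"twist":0}]'
python3 - <<'E'
from h import *
S=np.mean([grab("scene").astype(float) for _ in range(4)],0).astype(np.uint8)
T=np.mean([grab("top").astype(float) for _ in range(4)],0).astype(np.uint8)
f=lambda I,x,y:cv2.resize(I[y:y+80,x:x+80],None,fx=5,fy=5,interpolation=cv2.INTER_CUBIC)
cv2.imwrite("pics/c10.png",np.hstack([f(S,200,130),f(T,330,165)])[:,:,::-1])
for n in("beaker_mid","reagent_mid","wrench","key_grip","key_tip"):
    for c in C: print(n,c,[(np.round(d["uv"]).tolist(),round(d["confidence"],2)) for d in env.pinpoint(c,n)])
for c in C: print(c,[np.round(proj(c,p),1).tolist() for p in([503,-225,161],[458,-41,142],[503,-225,111])])
E
```

```text
time_s: 34.77
ee_pos: [483.3, -4.6, 480.8]
ee_rot: [179.9, 0.0, 94.9]
force: [0.8, 0.5, -0.3]
gripper_width: 64.1
time_s: 35.18
ee_pos: [470.4, 146.2, 480.5]
ee_rot: [179.9, -0.2, 95.3]
force: [-0.2, 0.8, -0.9]
gripper_width: 63.9
beaker_mid scene []
beaker_mid top [([323.0, 237.0], 0.55)]
reagent_mid scene [([341.0, 309.0], 0.97), ([230.0, 175.0], 0.68)]
reagent_mid top [([169.0, 182.0], 0.84)]
wrench scene [([201.0, 147.0], 0.39)]
wrench top [([473.0, 221.0], 0.53)]
key_grip scene [([360.0, 262.0], 0.93), ([244.0, 179.0], 0.83), ([217.0, 252.0], 0.78), ([391.0, 333.0], 0.6)]
key_grip top [([195.0, 245.0], 0.93), ([391.0, 271.0], 0.86), ([311.0, 138.0], 0.85), ([117.0, 211.0], 0.83), ([358.0, 200.0], 0.76)]
key_tip scene [([395.0, 250.0], 0.95), ([231.0, 179.0], 0.77), ([402.0, 363.0], 0.6), ([243.0, 265.0], 0.59)]
key_tip top [([381.0, 200.0], 0.92), ([344.0, 259.0], 0.69), ([175.0, 290.0], 0.64), ([96.0, 191.0], 0.56)]
scene [[229.0, 165.4], [263.6, 188.6], [230.4, 173.2]]
top [[386.8, 197.3], [329.9, 209.7], [383.7, 200.7]]
```

View pics/c10.png

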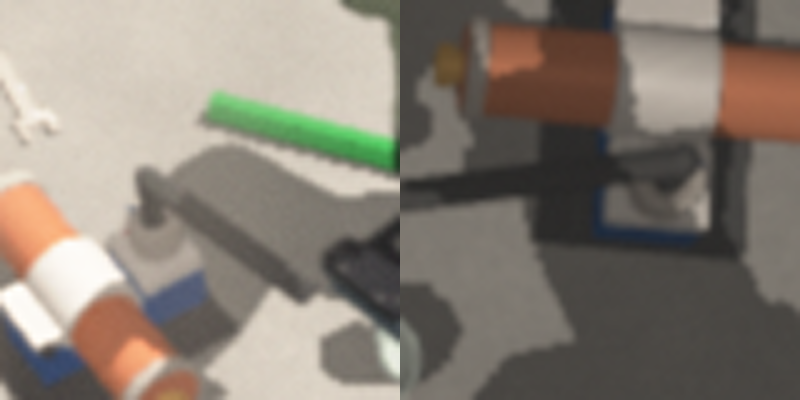

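```bash
python3 -c "
from workcell import env;print(env.job_done(),env.state()['time_s'])"
```

```text
the job is handed in; nothing more can be done
the job is handed in; nothing more can be done
```

The small dark hex key is in the clamp bolt with its short arm fully down. The bolt is turned clockwise to what I take to be its stop, and the gripper has let go and backed away. The job was handed in at about 36 s of the 72 s allowed.

- **Turning the key over:** I gripped the key near the bend, drew it out of the holder and pivoted it level in the jaws by pressing its free end on the holder's rim.
- **First tries at the socket failed:** The tip caught on the socket's flared mouth and the key pivoted in the grip. I backed off, levelled it against the side of the bolt head, and found the socket centre by feeling its walls. After that it went in almost without force.
- **Seating:** I felt the floor about 30 mm below where the tip first met the flare. In the last picture the bend is at scene (229.6, 165.6), against a predicted (229.0, 165.4) for a fully seated key.
- **Stop:** The bolt turned at 0.8–1.1 N m, then the torque climbed to 2.3 N m at about 70° of tool turn, with little side force. About 60° of that was the bolt; the rest was play in the socket and give in the grip. I take this as the stop, but the red mark was hidden in every view, so I have not seen it directly.
- **Other objects:** The networks put the bottle and wrench within about 4 pixels of their starting positions in both cameras. The beaker was within about 2 pixels in the top view, but the scene camera missed it in that final check.
- **Blue line:** The two cameras disagreed on its starting direction (about -9° against -15° to -21°). I set the key at -10.5°, and it fitted.

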